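# Clamp the filter box onto its bench extractor with the draw latch

### The arm

A 6-joint arm with a two-finger parallel gripper is mounted at the origin on the work surface. World frame = base frame: x ahead of the robot, y to its left, z up, the work surface at z = 0. Lengths are in m, angles in degrees, forces in N, time in s.
With the tool pointing down it reaches from about 0.25 to 0.725 m from the base axis. Payload 9.7 kg.
Tool frame: the origin (TCP) lies at the very end of the fingers, on their centre line; the grasp point (between the pads) lies 19 mm behind it; z points along the fingers, y is the direction in which the jaws open and shut (so a half turn about z gives the same grasp; the last joint's range is limited). The gripper opens to 85 mm and grips with 20 to 120 N. Pads are 22 mm wide; open, the fingers measure 114 mm over their backs; the gripper's body (76 mm by 85 mm) begins 54 mm behind the grasp point. The pads swing forward as they close: fully open they stand 13 mm farther back than shut.
Start: joints at [-67.609, 4.979, 10.078, 95.1, 0, 90], TCP at [0.21, -0.509, 0.231] pointing down, gripper open.
Joint ranges: [-179.16, 179.16], [-48.56, 103.87], [-65.8, 70.77], [-126.05, 130.52], [-82.76, 87.17], [-180, 180]. Speed limits (degrees/s): [127.2, 127.2, 147.25, 180, 180, 180].

### API

Orientations are given as [roll, pitch, yaw] about the fixed x, y, z axes, in that order (R = Rz(yaw) Ry(pitch) Rx(roll)).
In Python, from workcell import bot gives the robot as it stands. The module is installed in compiled form; this text tells all that it offers.
- The arm moves only by the tool step_arm, never from a script. Its arguments are lists of equal length, an entry for each row: "dr": the turn, a rotation vector about the tool's x, y, z in rad, a list of three; "xyz": the shift along the tool's x, y, z in units of 40 mm (1.0 is 40 mm), a list of three; "gripper": the opening, from 0 (shut) to 1 (fully open). In form: {"dr": [[wx, wy, wz], ...], "xyz": [[x, y, z], ...], "gripper": [gripper, ...]}. A call has exactly 8 rows; each row is the pose to reach, as a shift and turn from the pose commanded when the call began, along the tool's axes at that moment; what a row does not reach only later rows make up. A row lasts 1/10 s, in which the tool goes at most 50 mm and 8.59 degrees, less where a joint would pass 70% of its speed; a pose out of reach is approached as far as the arm can. A call with a gripper value outside its range is refused whole. The fingers move at their own pace and stop on an object; "squeeze" is the grip in N (left out, the last holds). Time passes only in rows, so rows that repeat a pose let the fingers close, or fill a call up. It gives the time, the measured TCP pose, the force and the opening at its end, in the units of the state.
- bot.get_obs(): the state, without advancing time (a new reading comes with each control period).
- bot.camera(name): name is "scene" or "top" or "wrist"; returns a dict with "image" (480x640x3 uint8, red, green, blue), "camera_matrix" (3x3 intrinsics, pixels), "k1" (the pictures are not rectified: a ray, as slopes to the right and down, at radius r is drawn at 1 + k1 r^2 times it, then the intrinsics apply), "R" (3x3) and "t" (3): a world point X has camera coordinates R X + t. Camera axes: x right, y down, z forward; pixel columns grow to the right and rows downward; lengths in m; the calibration is good to about 2 mm. A picture is of the moment at which its call begins. There is no depth.
- bot.job_done(): hands the job in, once; it reports no verdict.
Trained networks look in a picture, given as the dict that the camera call returned (one of the last four; its "shot" number tells which), for a name from the list of things; names that differ only in an ending like _2 or _b are one class to them, and where a whole thing is asked for, a point or a joint stands for the part that bears it (a point fixed in the world has none). Each returns a list of dicts, best first, with "p" (0 to 1); they miss things now and then, are a little off and sometimes report something else, mostly with a low value. They report only what shows in the picture. A call takes as long as a camera call.
- bot.regions_of(picture, thing): "region" (480x640 bool, what is visible of it) and "box" ([centre column, centre row, width, height] in pixels, round what is visible of it).
The state is a dict: "time": time; "q": joint angles; "qd": joint speeds; "joint_efforts": joint torques, N m; "ee_pos": TCP position; "tcp_rot": TCP orientation; "wrist_force": force on the tool from outside, world axes, zero at the start; "torque": the same for the moment, N m; "opening": finger opening in m.
Only numpy, scipy, OpenCV 4.12 (cv2) and the standard library are available. Lean on these libraries where they do the work, as an engineer would, in place of code of your own. Each camera call takes 0.05 s, during which the arm holds its last target.

### The job

Clamp the loose filter box onto the bench dust extractor: lift the latch's wire loop over the keeper and let it down behind the keeper's lip, then push the lever over, past centre, until it meets its rubber stop, and bed it there with a short push of about 12 N. Work gently: never jam the loop on the keeper, never slam the lever or load its stop with over 25 N, and leave the other things on the bench where they are.

Things in the scene. Friction and masses are not known exactly. Their poses are not given: they have to be found in the camera images.
- housing: Grey steel fan housing of a bench dust extractor, fixed, 150 mm wide (x), y from -155 to 30 mm, flat top 100 mm above the bench. Origin on the bench below the latch's pivot; x across the latch, y along it from lever to keeper, z up. On the same base a grey filter box, 150 x 130 mm, also 100 mm high, slides along y; a black rubber seal lies between, at y = 42 mm.
- lever_pivot (a point): Centre of the pivot of the latch's lever, 26 mm above the housing's top; the pivot axis runs along x. Same axes as the housing.
- lever (a joint): Lever angle, rad: 0 leans 35 degrees above +y (over the keeper), 0.96 upright, grows as it swings up and over to -y. Dead centre near 2.1; home on the stop between 2.35 and 2.66. Stiff: stays where left (0.15 N m friction: 3 N at its end, 9 N along the loop). With the loop hooked it takes up to 8 N at its end, most near 1.6, little past centre, and stays there.
- lever_end (a point): Point in the lever, a steel plate 22 mm wide (x) and 6 mm thick, 55 mm from the pivot. The plate reaches 62 mm from the pivot, with a round bead 8 mm across at 60 mm.
- stop_foot (a point): Point on the housing's top at y = -45 mm where the screw of the black rubber stop (14 mm across) stands. The stop's top is 18 to 30 mm above this point, set anew each time, so the lever's home angle is not known beforehand: feel for it, the push rises steeply there. A push of 12 N at the lever's end beds it well; the stop must not bear over 26 N. Same axes as the housing.
- filterbox (a joint): How far the filter box stands off, m: 0 just touches the seal, positive is a gap, negative is seal squeezed. Slides with 1.5 N of friction between -0.009 and 0.014; the seal pushes back 9 N per mm. Clamped by the latch it ends near -0.004.
- keeper_seat (a point): Where the centre of the loop's bar sits when hooked, on the filter box: on a steel pedestal 16 mm wide (x), its flat top 3 mm below this point and 12 mm above the box, reaching 27 mm to +y. On the -y side stands the keeper's post, its face 3 mm from this point, and from the post's top a ramp falls to -y. Load it with no more than 25 N while hooking. Axes as the housing.
- keeper_lip (a point): Top edge of the keeper's lip, its point farthest to +y. The lip is 3 mm thick and overhangs the post by 4 mm: the bar goes down beyond it (bar's centre at least 4.5 mm to +y of this edge) and is later drawn back beneath it. 7.5 mm above the seat.
- bail_bar (a point): Centre of the cross bar at the end of the wire loop (6 mm steel wire). The bar lies along x; loop 36 mm wide outside, 24 mm inside. At the start it rests on the keeper's ramp or lip, short of the lip's edge, and must be lifted over.
- loop_legs (a point): Mid-point between the loop's two straight legs, 8 mm short of the bar: a good place to pinch both legs from above (36 mm wide). The legs run 92 mm back from the bar to a free hinge on the lever, 16 mm from the pivot and 16 degrees ahead of the lever (towards growing angle). The farther the lever leans to +y, the farther the bar reaches.
- screwdriver: Loose screwdriver on the bench, dark handle; leave it. Origin: underside.
- wrench: Loose steel wrench on the bench; leave it. Origin: underside.
- oilcan: Loose grey bottle, 52 mm across, 130 mm high; leave it. Origin: underside.
- jar: Loose glass jar, 60 mm across, 70 mm high; leave it. Origin: underside.
- collar: Loose steel ring, 28 mm across, on the -y end of the housing's top; leave it. Origin: underside.
- tray: Loose blue open tray 100 x 70 x 40 mm; leave it. Origin: underside.
- blank: Loose aluminium block 50 x 30 x 20 mm; leave it. Origin: underside.

How it is judged (in metres and radians):
On the way, in this order (a step that is already met when the one before it is completed fails the run):
1. the bar of the wire loop is down behind the keeper, below its lip (z of bail_bar in the frame of keeper_seat between -0.003 and 0.004 m and y of bail_bar in the frame of keeper_seat between -0.002 and 0.02 m), for 0.2 s.
2. with the bar still hooked, the lever is past centre and pressed home on its stop with at least 9 N (all of step 1 and value of joint lever above 2.3 rad and contact force between lever and stop_c0 above 9 N), for 0.2 s.
At the end, for the whole second after the job is handed in: The bar sits hooked under the keeper's lip, the lever stays past centre where it was bedded (joint above 2.3, at rest), and the filter box is drawn at least 1.5 mm into its seal (all of step 1 and value of joint lever above 2.3 rad and y of bail_bar in the frame of keeper_seat below 0.003 m and value of joint filterbox below -0.0015 m and angular speed of lever below 0.1 rad/s); the robot touches nothing.
It fails at once if the loop is jammed against the keeper with more than 25 N while the lever is still open (value of joint lever below 1.2 rad and contact force between bail and filterbox above 25 N).
It fails at once if the lever is slammed or pressed on its stop with more than 26 N (contact force between lever and stop_c0 above 26 N).
It fails at once if one of the other things is shifted by more than 30 mm (distance of any of screwdriver, wrench, oilcan, jar, collar, tray, blank from where it was at the start of the episode above 0.03 m).
It also fails if it takes over 69 s, if anything falls off the work surface, if the arm or the gripper's body presses on something with over 40 N, if the wrist force passes 120 N, or if a joint passes its speed limit or range.

## Working session

There is one attempt and no reset: what is moved stays moved. The work goes in short steps, Python scripts to look and compute and a tool call to move; the robot and the scene stay as the last step left them, time stands still between calls to the robot, and variables do not carry over. Pictures are saved under pics/ and viewed, and the job is handed in when it is done.

Besides the shell and the picture viewer there is one more tool, called as a command line: name --argument value ..., lists and objects as JSON in quotes. step_arm: Moves the arm, as the interface text tells. Its arguments: {"type":"object","properties":{"dr":{"type":"array"},"xyz":{"type":"array"},"gripper":{"type":"array"},"squeeze":{"type":"number"}},"required":["dr","xyz","gripper"]}

```bash
mkdir -p pics; cat > h.py <<'E'
import numpy as np, cv2
from workcell import bot
def save(c,name,crop=None,scale=1):
    im=c["image"][:,:,::-1].copy()
    if crop: x0,y0,x1,y1=crop; im=im[y0:y1,x0:x1]
    if scale!=1: im=cv2.resize(im,None,fx=scale,fy=scale,interpolation=cv2.INTER_CUBIC)
    cv2.imwrite("pics/"+name+".png",im)
def ray(c,px):
    K=np.array(c["camera_matrix"]);k1=c["k1"]
    d=np.array([(px[0]-K[0,2])/K[0,0],(px[1]-K[1,2])/K[1,1]]);u=d.copy()
    for _ in range(30): u=d/(1+k1*(u@u))
    R=np.array(c["R"]);t=np.array(c["t"])
    v=R.T@np.array([u[0],u[1],1]);return -R.T@t, v/np.linalg.norm(v)
def proj(c,X):
    K=np.array(c["camera_matrix"]);p=np.array(c["R"])@np.array(X)+np.array(c["t"])
    u=p[:2]/p[2];u=u*(1+c["k1"]*(u@u));return np.array([K[0,0]*u[0]+K[0,2],K[1,1]*u[1]+K[1,2]])
def atz(c,px,z):
    o,v=ray(c,px);return o+v*(z-o[2])/v[2]
E
python3 - <<'E'
from h import *
for n in ["scene","top","wrist"]:
    c=bot.camera(n);save(c,n+"0")
    R=np.array(c["R"]);print(n,-R.T@c["t"],R[2],np.array(c["camera_matrix"]).round(1).tolist(),c["k1"])
    for th in ["housing","lever","filterbox","bail_bar","stop_foot"]:
        try:
            r=bot.regions_of(c,th);print(th,[(round(a["p"],2),np.round(a["box"]).tolist()) for a in r[:2]])
        except Exception as e: print(th,e)
o=bot.get_obs();print(o)
E
```

```text
scene [ 1.02323854 -0.63368637  0.64222107] [-0.50964492  0.6548756  -0.55803227] [[457.7, 0.0, 316.3], [0.0, 457.7, 244.9], [0.0, 0.0, 1.0]] 0.034786622586571024
housing [(0.68, [334.0, 308.0, 201.0, 155.0])]
lever [(0.97, [339.0, 257.0, 59.0, 28.0])]
filterbox [(0.58, [374.0, 273.0, 97.0, 83.0])]
bail_bar [(0.55, [350.0, 256.0, 45.0, 27.0])]
stop_foot [(0.72, [335.0, 308.0, 202.0, 156.0]), (0.4, [221.0, 308.0, 49.0, 24.0])]
top [ 0.47613416 -0.01162136  1.28041074] [ 0.073776   -0.00540283 -0.9972602 ] [[493.5, 0.0, 324.4], [0.0, 493.5, 243.8], [0.0, 0.0, 1.0]] -0.10834843865163553
housing [(0.57, [336.0, 227.0, 171.0, 103.0])]
lever [(0.94, [339.0, 217.0, 55.0, 21.0]), (0.7, [452.0, 269.0, 20.0, 13.0])]
filterbox [(0.81, [295.0, 214.0, 66.0, 79.0])]
bail_bar [(0.8, [331.0, 216.0, 42.0, 20.0])]
stop_foot [(0.95, [336.0, 226.0, 169.0, 108.0])]
wrist [ 0.28109971 -0.47928748  0.37373232] [-0.27780093 -0.11463105 -0.9537748 ] [[429.3, 0.0, 317.9], [0.0, 429.3, 235.9], [0.0, 0.0, 1.0]] -0.044278124797758875
housing []
lever []
filterbox []
bail_bar []
stop_foot []
{'time': 0.9, 'q': array([-6.76099781e+01,  4.97857971e+00,  1.00779742e+01,  9.51005845e+01,
        2.03822906e-04,  9.00014456e+01]), 'qd': array([-0.01636003, -0.04499187, -0.02271069, -0.1527877 , -0.08585518,
       -0.05021862]), 'joint_efforts': array([-4.55065529e-04, -5.20088124e+01,  4.64864123e+01,  1.23183898e-03,
        1.77138816e-05,  8.85405797e-06]), 'ee_pos': array([ 0.209496  , -0.50852407,  0.23128507]), 'tcp_rot': array([-1.79998810e+02, -2.03792881e-04,  2.23885763e+01]), 'wrist_force': array([-0.16958842,  0.97790672, -0.41800411]), 'torque': array([ 2.45225738e-02, -4.67301897e-05, -1.75801878e-02]), 'opening': 0.08505173988176844}
```

View pics/scene0.png

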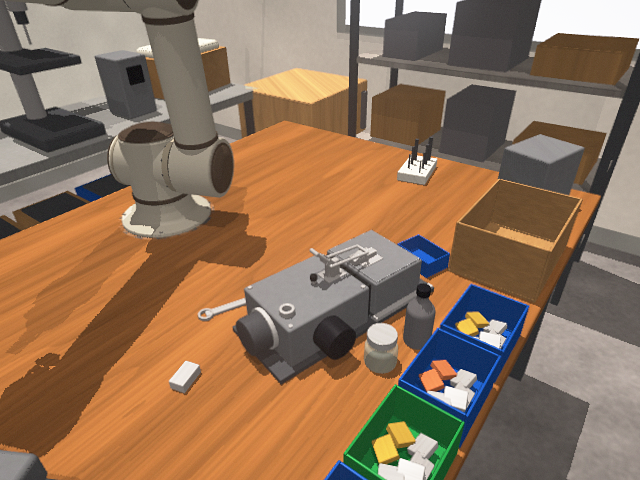

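View pics/top0.png

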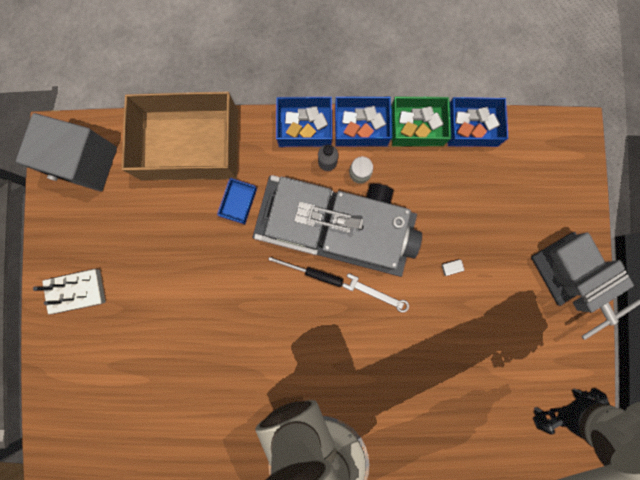

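```bash
python3 - <<'E'
from h import *
c=bot.camera("top");save(c,"top1",(245,165,430,290),4.3)
c2=bot.camera("scene");save(c2,"scene1",(230,225,430,365),4)
import pickle;pickle.dump((c,c2),open("cams.pkl","wb"))
E
```

```text
(no output)
```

View pics/top1.png

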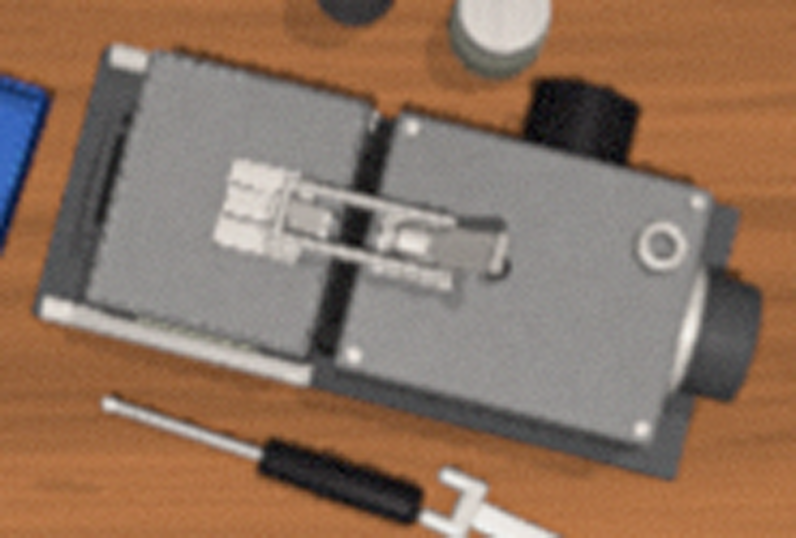

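View pics/scene1.png

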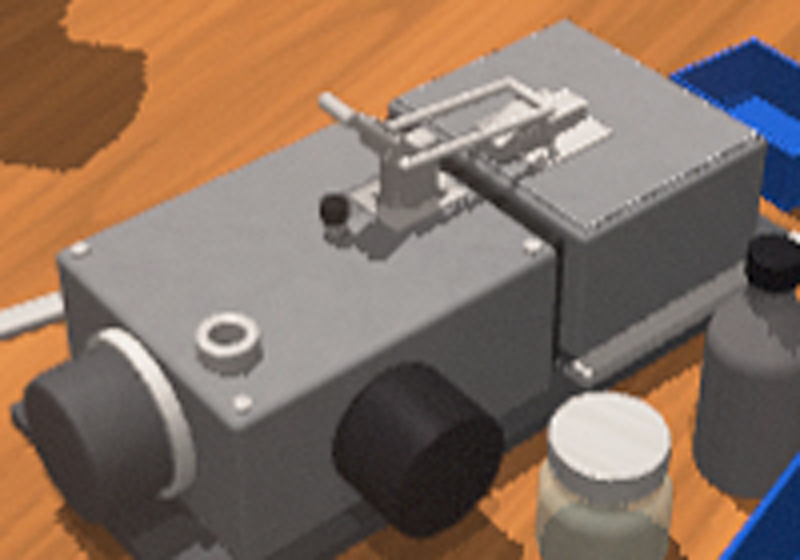

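```bash
cat > fit.py <<'E'
from h import *
import pickle
from scipy.optimize import least_squares
c,c2=pickle.load(open("cams.pkl","rb"))
T=lambda u,v:(245+u/4.3,165+v/4.3)
S=lambda u,v:(230+u/4,225+v/4)
obs=[(c,T(708,190),(75,-155)),(c,T(650,442),(-75,-155)),(c,T(397,108),(75,30)),(c,T(337,368),(-75,30)),
(c2,S(237,430),(75,-155)),(c2,S(62,258),(-75,-155)),(c2,S(556,248),(75,30))]
def H(p,l): 
    a=p[2];return np.array([p[0]+np.cos(a)*l[0]-np.sin(a)*l[1],p[1]+np.sin(a)*l[0]+np.cos(a)*l[1],l[2]])
if __name__=="__main__":
    f=lambda p:np.concatenate([proj(k,H(p,(l[0]/1e3,l[1]/1e3,.1)))-px for k,px,l in obs])
    r=least_squares(f,[.5,0,-.2]);print(r.x,np.degrees(r.x[2]),r.fun.reshape(-1,2).round(1))
    p=r.x
    for l in [(0,0,.1),(0,0,.126),(0,-.045,.1),(0,.09,.115)]: print(l,H(p,l),(np.array(proj(c,H(p,l)))-[245,165])*4.3,(np.array(proj(c2,H(p,l)))-[230,225])*4)
E
python3 fit.py
```

```text
[ 0.61396939 -0.06021604 -0.24958197] -14.299993360375836 [[ 1.5 -1.1]
 [ 1.   0.5]
 [-0.4 -0.3]
 [-1.2 -0.7]
 [ 0.6 -0.4]
 [-2.6 -1.6]
 [ 1.4 -0.5]]
(0, 0, 0.1) [ 0.61396939 -0.06021604  0.1       ] [415.90270538 248.03125356] [408.27211048 195.96088451]
(0, 0, 0.126) [ 0.61396939 -0.06021604  0.126     ] [417.78912097 242.50619701] [408.22094049 152.60786052]
(0, -0.045, 0.1) [ 0.60285444 -0.10382175  0.1       ] [493.99389671 267.13427188] [335.38989645 233.50691818]
(0, 0.09, 0.115) [0.63619929 0.02699537 0.115     ] [258.95356869 206.32381344] [544.54543873 102.19034329]
```

```bash
cat > plan.py <<'E'
from h import *
from fit import H
from scipy.spatial.transform import Rotation as Ro
import json,os
P=json.load(open("P.json")) if os.path.exists("P.json") else [0.61397,-0.06022,-0.24958]
def Rtool(tilt,flip=0):
    # tool down, x along housing +y; tilt (deg): top of the tool leans to housing +y
    R0=Ro.from_euler('xyz',[180,0,np.degrees(P[2])+90],degrees=True)
    ax=H([0,0,P[2]],(1,0,0))
    return Ro.from_rotvec(-ax*np.radians(tilt))*R0
def go(l,tilt,cur=None):
    """l housing-frame TCP target; cur = commanded (pos, rotmatrix) or measured"""
    o=bot.get_obs()
    p=np.array(o["ee_pos"]);R=Ro.from_euler('xyz',o["tcp_rot"],degrees=True)
    if cur: p,R=cur
    t=H(P,l);Rt=Rtool(tilt)
    print("t",o["time"],"target",t.round(4),"xyz",(R.inv().apply(t-p)/.04).round(3).tolist(),"dr",(R.inv()*Rt).as_rotvec().round(3).tolist())
def where():
    o=bot.get_obs();p=np.array(o["ee_pos"]);d=p-H(P,(0,0,0));a=P[2]
    l=[np.cos(a)*d[0]+np.sin(a)*d[1],-np.sin(a)*d[0]+np.cos(a)*d[1],p[2]]
    f=np.array(o["wrist_force"]);fl=[np.cos(a)*f[0]+np.sin(a)*f[1],-np.sin(a)*f[0]+np.cos(a)*f[1],f[2]]
    print("time",round(o["time"],2),"housing-frame TCP",np.round(np.array(l)*1e3,1),"F",np.round(fl,1),"rpy",np.round(o["tcp_rot"],1),"open",round(o["opening"],4))
    return np.array(l)
E
python3 -c "
from plan import *
where();go((0,.06,.31),0);go((0,.06,.31),10);go((0,0.06,.31),-10)
print(Rtool(10).as_matrix().round(2))"
```

```text
time 1.0 housing-frame TCP [-281.2 -534.3  231.3] F [-0.4  0.3 -0.8] rpy [180.    0.   22.4] open 0.0856
t 1.0 target [ 0.6288 -0.0021  0.31  ] xyz [14.515, -7.714, -1.968] dr [0.0, 0.0, -0.93]
t 1.0 target [ 0.6288 -0.0021  0.31  ] xyz [14.515, -7.714, -1.968] dr [-0.081, -0.162, -0.928]
t 1.0 target [ 0.6288 -0.0021  0.31  ] xyz [14.515, -7.714, -1.968] dr [0.081, 0.162, -0.928]
[[ 0.24  0.97 -0.04]
 [ 0.95 -0.25 -0.17]
 [-0.17  0.   -0.98]]
```

step_arm --dr '[[0,0,-0.05],[0,0,-0.13],[0,0,-0.2],[0,0,-0.27],[0,0,-0.34],[0,0,-0.41],[0,0,-0.48],[0,0,-0.55]]' --xyz '[[0.7,-0.37,-1.0],[1.7,-0.9,-1.4],[2.8,-1.5,-1.8],[3.9,-2.1,-1.97],[5.0,-2.66,-1.97],[6.1,-3.24,-1.97],[7.2,-3.8,-1.97],[8.2,-4.35,-1.97]]' --gripper '[1,1,1,1,1,1,1,1]'

```text
time: 1.8
ee_pos: [0.4476, -0.2208, 0.3103]
tcp_rot: [180.0, -0.0, 54.1]
wrist_force: [1.3, -1.5, -0.1]
opening: 0.0851
```

```bash
python3 -c "
from plan import *
where();go((0,.06,.31),0)"
```

```text
time 1.8 housing-frame TCP [-121.6 -196.7  310.3] F [ 1.7 -1.2 -0.1] rpy [180.   -0.   54.1] open 0.0851
t 1.8 target [ 0.6288 -0.0021  0.31  ] xyz [7.087, 0.46, 0.008] dr [0.001, 0.0, -0.377]
```

step_arm --dr '[[0,0,-0.05],[0,0,-0.11],[0,0,-0.17],[0,0,-0.23],[0,0,-0.29],[0,0,-0.35],[0,0,-0.377],[0,0,-0.377]]' --xyz '[[1.1,0.07,0],[2.2,0.14,0],[3.3,0.21,0],[4.4,0.28,0],[5.5,0.36,0],[6.4,0.42,0],[7.0,0.46,0],[7.087,0.46,0]]' --gripper '[1,1,1,1,1,1,1,1]'

```text
time: 2.6
ee_pos: [0.6297, -0.0022, 0.3086]
tcp_rot: [-179.9, 0.0, 75.7]
wrist_force: [-0.2, -0.4, -1.2]
opening: 0.0853
```

```bash
python3 - <<'E'
from plan import *
import pickle
where()
c=bot.camera("wrist");save(c,"w2");pickle.dump(c,open("w2.pkl","wb"))
for th in ["housing","lever","filterbox","bail_bar","stop_foot"]:
    r=bot.regions_of(c,th);print(th,[(round(a["p"],2),np.round(a["box"]).tolist()) for a in r[:2]])
for l in [(0,0,.1),(0,0,.126),(0,-.045,.1),(0,.09,.115)]: print(l,proj(c,H(P,l)))
E
```

```text
time 2.6 housing-frame TCP [  0.9  60.1 308.6] F [-0.1 -0.5 -1.2] rpy [-179.9    0.    75.7] open 0.0853
housing [(0.67, [333.0, 224.0, 218.0, 420.0]), (0.49, [292.0, 443.0, 23.0, 10.0])]
lever [(0.23, [322.0, 123.0, 190.0, 182.0])]
filterbox [(0.65, [322.0, 125.0, 191.0, 180.0])]
bail_bar [(0.95, [320.0, 241.0, 47.0, 118.0])]
stop_foot [(0.7, [334.0, 228.0, 222.0, 417.0])]
(0, 0, 0.1) [316.59114665 264.67752407]
(0, 0, 0.126) [316.43502214 276.24583583]
(0, -0.045, 0.1) [316.59656563 310.88984968]
(0, 0.09, 0.115) [316.48885037 163.98719628]
```

View pics/w2.png

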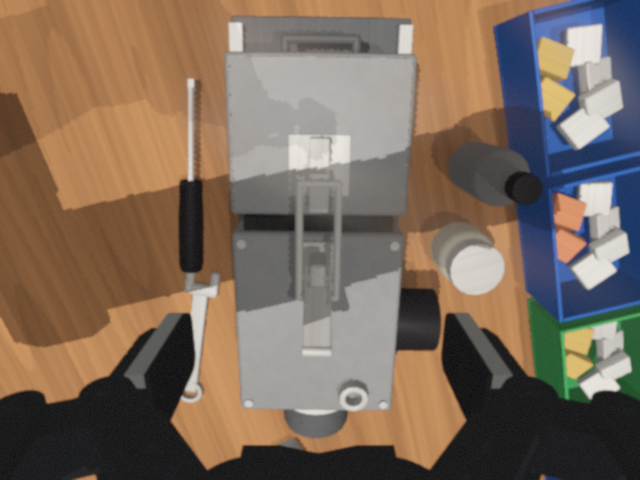

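```bash
python3 - <<'E'
from h import *
import pickle
c=pickle.load(open("w2.pkl","rb"))
save(c,"w2a",(225,120,415,265),4.2);save(c,"w2b",(225,265,415,420),3.8)
E
```

```text
(no output)
```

View pics/w2a.png

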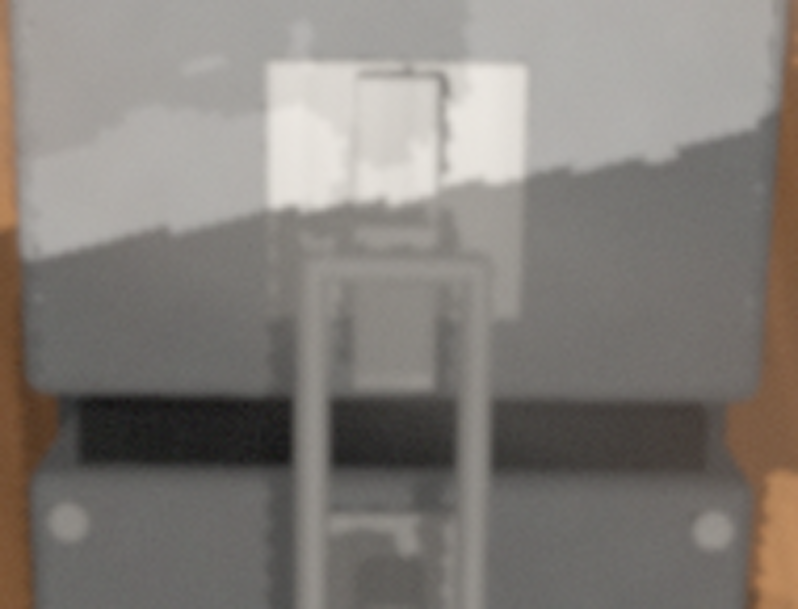

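View pics/w2b.png

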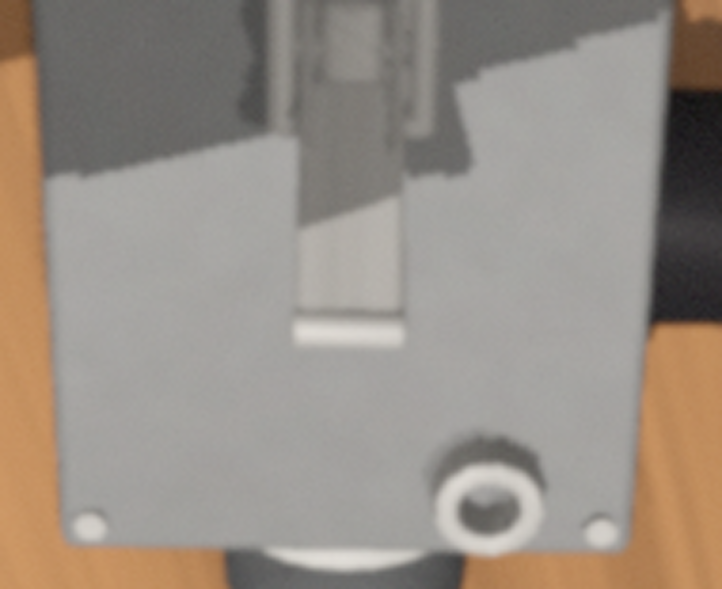

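```bash
cat > m.py <<'E'
from plan import *
import pickle,sys
from scipy.optimize import least_squares,brentq
import fit
c=pickle.load(open("w2.pkl","rb"))
A=lambda u,v:(225+u/4.2,120+v/4.2)
B=lambda u,v:(225+u/3.8,265+v/3.8)
ob=[(A(40,475),(-75,30)),(A(746,475),(75,30)),(B(65,546),(-75,-155)),(B(630,550),(75,-155))]
f=lambda p:np.concatenate([proj(c,H(p,(l[0]/1e3,l[1]/1e3,.1)))-px for px,l in ob])
r=least_squares(f,P);print(r.x,np.degrees(r.x[2]),r.fun.reshape(-1,2).round(1))
Q=r.x
json.dump(list(Q),open("P.json","w"))
def yat(px,z):
    w=atz(c,px,z);a=Q[2];d=w[:2]-Q[:2];return np.round([(np.cos(a)*d[0]+np.sin(a)*d[1])*1e3,(-np.sin(a)*d[0]+np.cos(a)*d[1])*1e3],1)
print("box near edge",yat(A(395,392),.1),"far edge",yat((320,56),.1))
print("pedestal far end",yat(A(398,74),.112),"lip",yat(A(395,230),.1225), yat(A(395,246),.1225),"ramp foot",yat(A(395,388),.1),yat(A(395,388),.112))
print("plate",yat(A(395,62),.1),yat(A(395,318),.1))
print("bar z=.118..128",[yat(A(395,272),z).tolist() for z in (.118,.122,.126,.13)])
# lever angle from bead
g=lambda e:proj(c,H(Q,(0,.06*np.cos(e),.126+.06*np.sin(e))))[1]-B(348,330)[1]
es=np.radians(np.arange(60,185,5));print([(int(np.degrees(e)),round(g(e),1)) for e in es])
c0,c2=pickle.load(open("cams.pkl","rb"))
for e in range(90,186,15):
    er=np.radians(e);X=H(Q,(0,.06*np.cos(er),.126+.06*np.sin(er)))
    print(e,proj(c,X).round(1),"scene crop",((proj(c2,X)-[230,225])*4).round(0),"top crop",((proj(c0,X)-[245,165])*4.3).round(0))
E
python3 m.py
```

```text
[ 0.61507895 -0.06094959 -0.25665435] -14.705211304942148 [[-3.8 -1.4]
 [ 3.2  0. ]
 [-0.8  1.2]
 [ 1.5  1.4]]
box near edge [ 0.5 46.8] far edge [1.000e-01 1.707e+02]
pedestal far end [  0.5 110.4] lip [ 0.2 83.2] [ 0.2 80.3] ramp foot [ 0.5 47.7] [ 0.4 50.7]
plate [-1.000e-01  1.117e+02] [ 0.4 62. ]
bar z=.118..128 [[0.2, 74.6], [0.2, 75.3], [0.2, 76.1], [0.2, 76.9]]
[(59, np.float64(-86.0)), (65, np.float64(-78.3)), (70, np.float64(-70.6)), (75, np.float64(-62.9)), (80, np.float64(-55.3)), (85, np.float64(-48.0)), (90, np.float64(-40.9)), (95, np.float64(-34.3)), (100, np.float64(-28.1)), (105, np.float64(-22.4)), (110, np.float64(-17.3)), (115, np.float64(-12.8)), (119, np.float64(-9.0)), (125, np.float64(-5.8)), (130, np.float64(-3.2)), (135, np.float64(-1.4)), (140, np.float64(-0.1)), (145, np.float64(0.4)), (150, np.float64(0.4)), (155, np.float64(-0.2)), (160, np.float64(-1.3)), (165, np.float64(-3.0)), (170, np.float64(-5.2)), (175, np.float64(-7.8)), (180, np.float64(-10.8))]
90 [317.8 310.9] scene crop [409.  48.] top crop [424. 227.]
105 [317.6 329.4] scene crop [383.  64.] top crop [453. 234.]
120 [317.5 342.9] scene crop [358.  86.] top crop [479. 243.]
135 [317.4 350.5] scene crop [337. 114.] top crop [500. 250.]
150 [317.4 352.3] scene crop [321. 144.] top crop [516. 258.]
165 [317.4 348.8] scene crop [311. 175.] top crop [524. 263.]
180 [317.4 341. ] scene crop [309. 204.] top crop [525. 267.]
```

```bash
sed -i 's/A(40,475)/(232.4,233.1)/; s/A(746,475)/(404.5,233.1)/' m.py; python3 m.py; rm -f /dev/null.x; python3 - <<'E'
from plan import *
import pickle
c0,c2=pickle.load(open("cams.pkl","rb"));c=pickle.load(open("w2.pkl","rb"))
# residual biases on scene cam with new P, corners
from fit import obs
print(P)
for k,px,l in obs: print(l,(proj(k,H(P,(l[0]/1e3,l[1]/1e3,.1)))-px).round(1))
for e in range(110,176,10):
    er=np.radians(e);X=H(P,(0,.06*np.cos(er),.126+.06*np.sin(er)));print(e,"scene crop",((proj(c2,X)-[230,225])*4).round(0))
for y,z in [(75,120),(77,124),(75,118)]:
  for x in (-15,15):
    X=H(P,(x/1e3,y/1e3,z/1e3));print(y,z,x,((proj(c2,X)-[230,225])*4).round(0),proj(c,X).round(1))
E
```

```text
[ 0.61501694 -0.06086052 -0.25623569] -14.681223709155763 [[-1.8 -1.4]
 [ 1.2 -0.1]
 [-0.9  1.2]
 [ 1.5  1.3]]
box near edge [ 0.6 46.8] far edge [  0.3 170.7]
pedestal far end [  0.6 110.3] lip [ 0.3 83.2] [ 0.3 80.2] ramp foot [ 0.6 47.6] [ 0.6 50.7]
plate [1.000e-01 1.116e+02] [ 0.5 61.9]
bar z=.118..128 [[0.4, 74.5], [0.3, 75.3], [0.3, 76.0], [0.3, 76.8]]
[(59, np.float64(-86.1)), (65, np.float64(-78.4)), (70, np.float64(-70.7)), (75, np.float64(-63.0)), (80, np.float64(-55.4)), (85, np.float64(-48.1)), (90, np.float64(-41.0)), (95, np.float64(-34.4)), (100, np.float64(-28.2)), (105, np.float64(-22.5)), (110, np.float64(-17.4)), (115, np.float64(-12.9)), (119, np.float64(-9.1)), (125, np.float64(-5.9)), (130, np.float64(-3.3)), (135, np.float64(-1.4)), (140, np.float64(-0.2)), (145, np.float64(0.4)), (150, np.float64(0.3)), (155, np.float64(-0.3)), (160, np.float64(-1.4)), (165, np.float64(-3.1)), (170, np.float64(-5.3)), (175, np.float64(-7.9)), (180, np.float64(-10.9))]
90 [317.7 310.8] scene crop [409.  48.] top crop [424. 227.]
105 [317.5 329.3] scene crop [383.  64.] top cro
[... 250 characters left out ...]
[524. 263.]
180 [317.3 340.9] scene crop [309. 204.] top crop [525. 267.]
[0.6150169431672192, -0.06086051756561579, -0.25623569194662243]
(75, -155) [ 1.8 -1.1]
(-75, -155) [0.9 0.4]
(75, 30) [ 0.1 -0.7]
(-75, 30) [-1.1 -1.2]
(75, -155) [ 0.2 -0.2]
(-75, -155) [-2.5 -1.6]
(75, 30) [1.6 0.1]
110 scene crop [374.  71.]
120 scene crop [358.  86.]
130 scene crop [344. 104.]
140 scene crop [331. 124.]
150 scene crop [321. 144.]
160 scene crop [314. 165.]
170 scene crop [310. 185.]
75 120 -15 [505.  94.] [299.4 184.5]
75 120 15 [546. 120.] [337.8 184.8]
77 124 -15 [508.  86.] [299.1 182.9]
77 124 15 [549. 112.] [338.1 183.2]
75 118 -15 [504.  97.] [299.5 184. ]
75 118 15 [546. 123.] [337.7 184.3]
```

```bash
python3 -c "
from plan import *
where();go((0,.069,.116),10);go((0,.069+.0094,.169),10)"
```

```text
time 2.9 housing-frame TCP [ -1.6  56.8 310.7] F [0.2 0.6 0.4] rpy [180.   -0.   75.4] open 0.0855
t 2.9 target [0.6325 0.0059 0.116 ] xyz [0.305, 0.038, 4.868] dr [0.001, -0.175, 0.002]
t 2.9 target [0.6349 0.015  0.169 ] xyz [0.54, 0.04, 3.543] dr [0.001, -0.175, 0.002]
```

```bash
cat >> plan.py <<'E'
def load():
    d=json.load(open("cmd.json"));return np.array(d["p"]),Ro.from_matrix(d["R"])
def loc(p):
    d=np.array(p)-H(P,(0,0,0));a=P[2]
    return np.array([np.cos(a)*d[0]+np.sin(a)*d[1],-np.sin(a)*d[0]+np.cos(a)*d[1],p[2]])
def rec(xyz,dr):
    p,R=load();p=p+R.apply(np.array(xyz)*.04);R=R*Ro.from_rotvec(dr)
    json.dump({"p":p.tolist(),"R":R.as_matrix().tolist()},open("cmd.json","w"));print("cmd",(loc(p)*1e3).round(1));where()
def goc(l,tilt): go(l,tilt,load())
E
python3 - <<'E'
from plan import *
json.dump({"p":[0.21,-0.509,0.231],"R":Ro.from_euler('xyz',[180,0,22.391],degrees=True).as_matrix().tolist()},open("cmd.json","w"))
rec([8.2,-4.35,-1.97],[0,0,-.55]);rec([7.087,.46,0],[0,0,-.377])
goc((0,.069,.116),10);goc((0,.0784,.169),10)
E
```

```text
cmd [-121.4 -199.6  309.8]
time 2.9 housing-frame TCP [ -1.6  56.8 310.7] F [0.2 0.6 0.4] rpy [180.   -0.   75.4] open 0.0855
cmd [ -0.8  57.6 309.8]
time 2.9 housing-frame TCP [ -1.6  56.8 310.7] F [0.2 0.6 0.4] rpy [180.   -0.   75.4] open 0.0855
t 2.9 target [0.6325 0.0059 0.116 ] xyz [0.285, 0.02, 4.845] dr [0.0, -0.175, 0.003]
t 2.9 target [0.6349 0.015  0.169 ] xyz [0.52, 0.021, 3.52] dr [0.0, -0.175, 0.003]
```

step_arm --dr '[[0,-0.02,0],[0,-0.06,0],[0,-0.1,0],[0,-0.14,0],[0,-0.175,0.003],[0,-0.175,0.003],[0,-0.175,0.003],[0,-0.175,0.003]]' --xyz '[[0.1,0,0.6],[0.25,0.01,1.5],[0.4,0.02,2.5],[0.5,0.02,3.2],[0.52,0.02,3.5],[0.52,0.02,3.52],[0.5,0.02,3.7],[0.46,0.02,3.9]]' --gripper '[0.65,0.65,0.65,0.65,0.65,0.65,0.65,0.65]'

```text
time: 3.7
ee_pos: [0.6343, 0.0125, 0.1554]
tcp_rot: [179.8, 9.9, 75.3]
wrist_force: [-0.3, -0.6, 0.9]
opening: 0.0556
```

```bash
python3 - <<'E'
from plan import *
rec([.46,.02,3.9],[0,-.175,.003])
goc((0,.069,.116),10)
c=bot.camera("wrist");save(c,"w3",(160,60,480,320),2.4)
import pickle;pickle.dump(c,open("w3.pkl","wb"))
E
```

```text
cmd [ -0.   76.  153.8]
time 3.7 housing-frame TCP [  0.   75.8 155.4] F [-0.1 -0.7  0.9] rpy [179.8   9.9  75.3] open 0.0556
t 3.7 target [0.6325 0.0059 0.116 ] xyz [-0.008, 0.0, 0.961] dr [0.0, 0.0, 0.0]
```

View pics/w3.png

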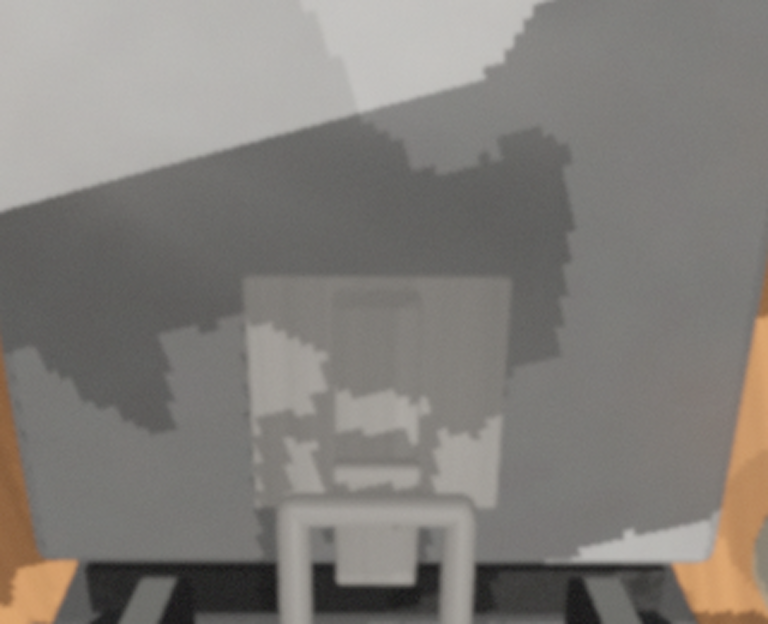

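```bash
python3 - <<'E'
from plan import *
import pickle;c=pickle.load(open("w3.pkl","rb"))
L=lambda u,v,z:(loc(atz(c,(160+u/2.4,60+v/2.4),z))*1e3).round(1)
print("bar",L(375,513,.124),L(375,513,.12),"lip",L(377,466,.1225),L(377,488,.1225),"ped end",L(377,292,.112),"plate",L(377,276,.101),"box edge",L(377,562,.1))
E
```

```text
bar [1.00e-01 7.54e+01 1.24e+02] [  0.   72.9 120. ] lip [  0.4  84.4 122.5] [  0.4  79.8 122.5] ped end [  0.4 113.5 112. ] plate [  0.4 112.5 101. ] box edge [  0.4  47.8 100. ]
```

step_arm --dr '[[0,0,0],[0,0,0],[0,0,0],[0,0,0],[0,0,0],[0,0,0],[0,0,0],[0,0,0]]' --xyz '[[0,0,0.3],[0,0,0.65],[0,0,0.88],[0,0,0.96],[0,0,0.96],[0,0,0.96],[0,0,0.96],[0,0,0.96]]' --gripper '[0.65,0.65,0.65,0.65,0.5,0.4,0.3,0.2]' --squeeze 60

```text
time: 4.55
ee_pos: [0.6322, 0.0067, 0.1167]
tcp_rot: [180.0, 10.0, 75.3]
wrist_force: [-1.3, -0.7, 1.1]
opening: 0.0333
```

step_arm --dr '[[0,0,0],[0,0,0],[0,0,0],[0,0,0],[0,0,0],[0,0,0],[0,0,0],[0,0,0]]' --xyz '[[0,0,0],[0,0,0],[0,0,0],[0,0,0],[0,0,0],[0,0,0],[0,0,0],[0,0,0]]' --gripper '[0.1,0,0,0,0,0,0,0]' --squeeze 60

```text
time: 5.35
ee_pos: [0.6322, 0.0067, 0.1165]
tcp_rot: [180.0, 10.0, 75.3]
wrist_force: [-1.7, 0.1, 4.9]
opening: 0.0332
```

```bash
python3 - <<'E'
from plan import *
rec([0,0,.96],[0,0,0])
c=bot.camera("wrist");save(c,"w4",(160,60,480,320),2.4)
c=bot.camera("scene");save(c,"s4",(290,230,400,310),7)
E
```

```text
cmd [ -0.   69.3 116. ]
time 5.35 housing-frame TCP [ -0.5  69.7 116.5] F [-1.7 -0.4  4.9] rpy [180.   10.   75.3] open 0.0332
```

View pics/w4.png

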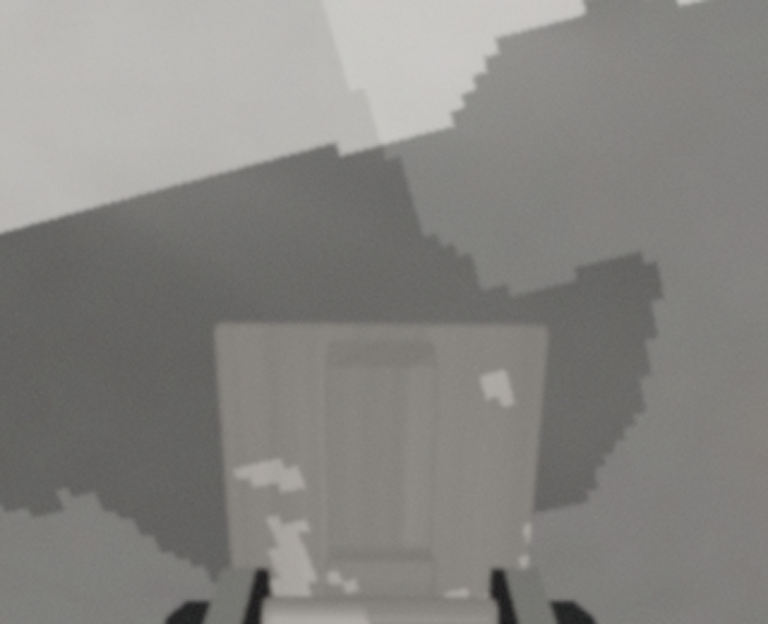

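View pics/s4.png

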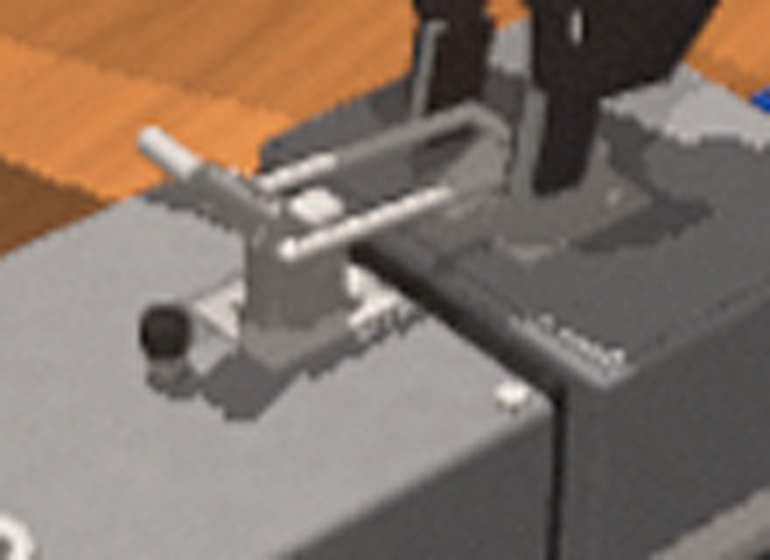

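```bash
python3 - <<'E'
from plan import *
goc((0,.0693,.126),5);goc((0,.077,.126),6);goc((0,.0855,.125),9)
E
```

```text
t 5.45 target [0.6326 0.0062 0.126 ] xyz [-0.044, 0.001, -0.246] dr [0.0, 0.088, 0.0]
t 5.45 target [0.6345 0.0136 0.126 ] xyz [0.146, 0.001, -0.28] dr [0.0, 0.07, 0.0]
t 5.45 target [0.6367 0.0218 0.125 ] xyz [0.359, 0.001, -0.292] dr [0.0, 0.018, 0.0]
```

step_arm --dr '[[0,0.01,0],[0,0.03,0],[0,0.06,0],[0,0.088,0],[0,0.088,0],[0,0.085,0],[0,0.08,0],[0,0.08,0]]' --xyz '[[0,0,-0.05],[-0.01,0,-0.11],[-0.03,0,-0.18],[-0.044,0,-0.246],[-0.044,0,-0.246],[-0.02,0,-0.25],[0.02,0,-0.256],[0.05,0,-0.262]]' --gripper '[0,0,0,0,0,0,0,0]' --squeeze 100

```text
time: 6.25
ee_pos: [0.6324, 0.0081, 0.1258]
tcp_rot: [-180.0, 5.7, 75.3]
wrist_force: [-2.7, -14.8, -3.0]
opening: 0.0318
```

```bash
python3 - <<'E'
from plan import *
rec([0.05,0,-.262],[0,.08,0])
goc((0,.077,.126),6);goc((0,.0855,.125),9)
c=bot.camera("scene");save(c,"s5",(290,230,400,310),7)
E
```

```text
cmd [ -0.   73.1 126. ]
time 6.25 housing-frame TCP [ -0.6  71.1 125.8] F [  1.1 -15.   -3. ] rpy [-180.     5.7   75.3] open 0.0318
t 6.25 target [0.6345 0.0136 0.126 ] xyz [0.097, 0.001, -0.01] dr [0.0, -0.01, 0.0]
t 6.25 target [0.6367 0.0218 0.125 ] xyz [0.311, 0.001, -0.006] dr [0.0, -0.062, 0.0]
```

View pics/s5.png

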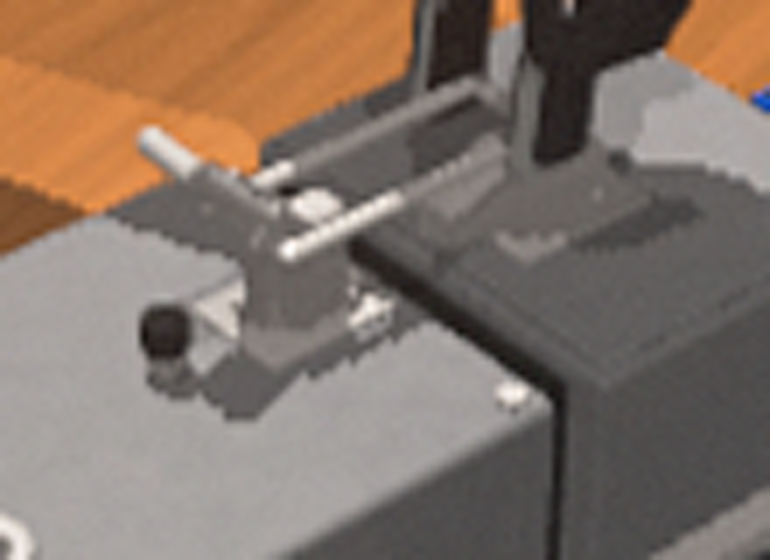

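step_arm --dr '[[0,0,0],[0,0,0],[0,-0.01,0],[0,-0.01,0],[0,-0.02,0],[0,-0.03,0],[0,-0.04,0],[0,-0.04,0]]' --xyz '[[0.03,0,-0.01],[0.06,0,-0.01],[0.09,0,-0.01],[0.12,0,-0.01],[0.15,0,-0.01],[0.19,0,-0.01],[0.23,0,-0.01],[0.23,0,-0.01]]' --gripper '[0,0,0,0,0,0,0,0]' --squeeze 110

```text
time: 7.1
ee_pos: [0.6349, 0.0171, 0.1259]
tcp_rot: [180.0, 8.0, 75.3]
wrist_force: [-2.4, -9.8, 2.0]
opening: 0.0313
```

```bash
python3 - <<'E'
from plan import *
rec([0.23,0,-.01],[0,-.04,0])
goc((0,.0855,.125),9)
c=bot.camera("scene");save(c,"s6",(290,230,400,310),7)
E
```

```text
cmd [ -0.   82.3 125.5]
time 7.1 housing-frame TCP [ -0.6  80.4 125.9] F [  0.1 -10.1   2. ] rpy [180.    8.   75.3] open 0.0313
t 7.1 target [0.6367 0.0218 0.125 ] xyz [0.081, 0.001, 0.001] dr [0.0, -0.022, 0.0]
```

View pics/s6.png

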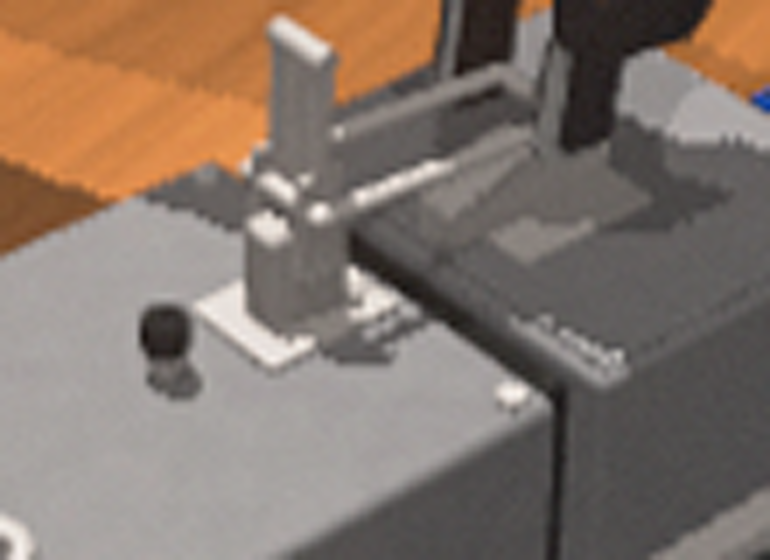

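```bash
python3 - <<'E'
from plan import *
goc((0,.0905,.1255),8)
E
```

```text
t 7.15 target [0.638  0.0267 0.1255] xyz [0.203, 0.001, -0.028] dr [0.0, -0.005, 0.0]
```

step_arm --dr '[[0,0,0],[0,0,0],[0,0,0],[0,0,0],[0,0,0],[0,0,0],[0,0,0],[0,0,0]]' --xyz '[[0.03,0,0],[0.06,0,0],[0.1,0,0.01],[0.13,0,0.015],[0.16,0,0.02],[0.19,0,0.025],[0.2,0,0.03],[0.2,0,0.03]]' --gripper '[0,0,0,0,0,0,0,0]'

```text
time: 7.95
ee_pos: [0.637, 0.0249, 0.1241]
tcp_rot: [180.0, 7.9, 75.3]
wrist_force: [-2.6, -6.5, 3.7]
opening: 0.0313
```

```bash
python3 - <<'E'
from plan import *
rec([0.2,0,.03],[0,0,0])
c=bot.camera("scene");save(c,"s7",(290,230,400,310),7)
import pickle
pickle.dump(c,open("s7.pkl","wb"))
c=bot.camera("wrist");save(c,"w7",(160,60,480,320),2.4)
pickle.dump(c,open("w7.pkl","wb"))
E
```

```text
cmd [ -0.   90.1 123.2]
time 7.95 housing-frame TCP [ -0.5  88.5 124.1] F [-0.9 -7.   3.7] rpy [180.    7.9  75.3] open 0.0313
```

View pics/s7.png

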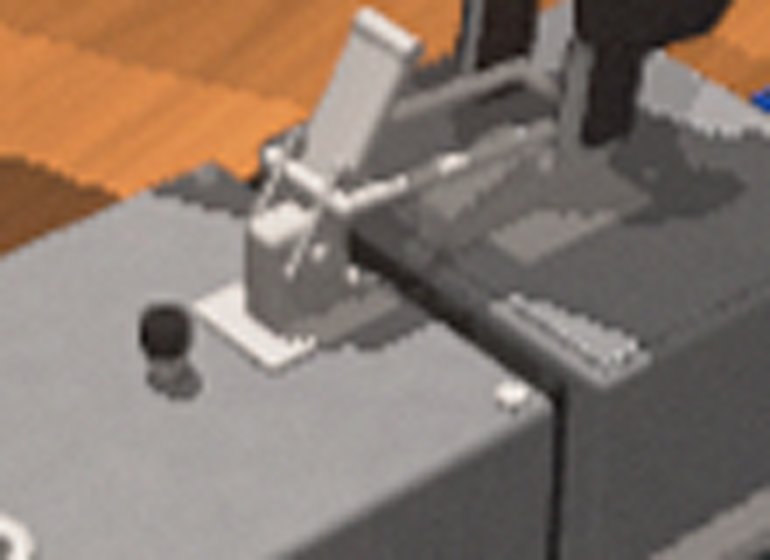

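View pics/w7.png

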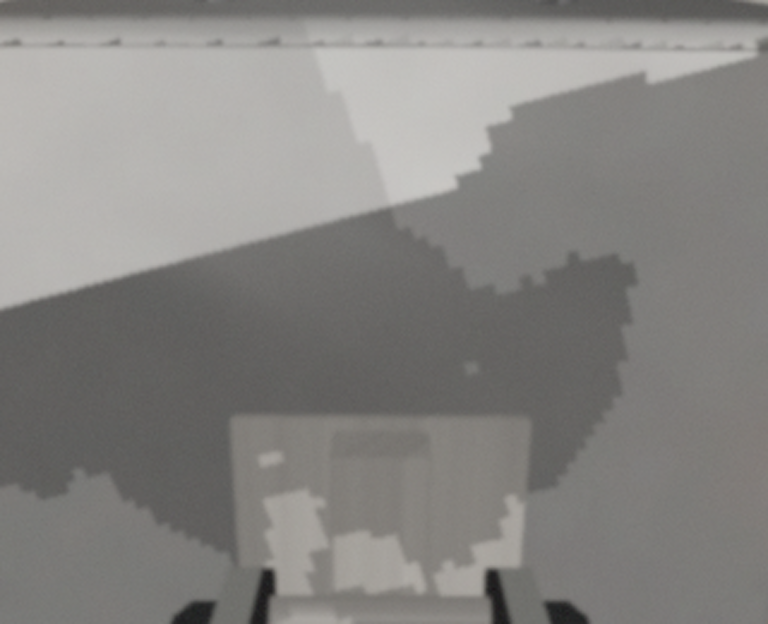

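```bash
python3 - <<'E'
from plan import *
import pickle;c=pickle.load(open("w7.pkl","rb"))
L=lambda u,v,z:(loc(atz(c,(160+u/2.4,60+v/2.4),z))*1e3).round(1)
print("ped end",L(377,432,.112),"plate",L(377,415,.101),"bar top edge",L(377,597,.133))
goc((0,.0931,.1232),8);goc((0,.090,.116),13);goc((0,.0875,.1075),18.5)
E
```

```text
ped end [-1.00e-01  1.15e+02  1.12e+02] plate [-1.000e-01  1.127e+02  1.010e+02] bar top edge [-1.00e-01  9.90e+01  1.33e+02]
t 8.05 target [0.6386 0.0292 0.1232] xyz [0.075, 0.001, -0.01] dr [0.0, -0.005, 0.0]
t 8.05 target [0.6378 0.0262 0.116 ] xyz [0.023, 0.001, 0.179] dr [0.0, -0.092, 0.0]
t 8.05 target [0.6372 0.0238 0.1075] xyz [-0.011, 0.0, 0.398] dr [0.0, -0.188, 0.0]
```

```bash
python3 - <<'E'
from plan import *
import pickle
for n,v in (("w7",457),("w3",308)):
    c=pickle.load(open(n+".pkl","rb"))
    print((loc(atz(c,(160+377/2.4,60+v/2.4),.112))*1e3).round(1))
E
```

```text
[-1.000e-01  1.106e+02  1.120e+02]
[  0.4 110.5 112. ]
```

step_arm --dr '[[0,0,0],[0,0,0],[0,0,0],[0,-0.02,0],[0,-0.045,0],[0,-0.07,0],[0,-0.092,0],[0,-0.092,0]]' --xyz '[[0.03,0,0],[0.06,0,-0.005],[0.075,0,-0.01],[0.065,0,0.03],[0.05,0,0.08],[0.035,0,0.13],[0.023,0,0.18],[0.023,0,0.18]]' --gripper '[0,0,0,0,0,0,0,0]'

```text
time: 8.85
ee_pos: [0.6372, 0.0261, 0.1158]
tcp_rot: [180.0, 13.2, 75.3]
wrist_force: [-1.5, -5.8, 2.9]
opening: 0.0313
```

```bash
python3 - <<'E'
from plan import *
rec([0.023,0,.18],[0,-.092,0])
goc((0,.0875,.1075),18.5)
c=bot.camera("wrist");save(c,"w8",(160,60,480,320),2.4)
E
```

```text
cmd [ -0.  90. 116.]
time 8.85 housing-frame TCP [ -0.6  89.8 115.8] F [ 0.  -5.9  2.9] rpy [180.   13.2  75.3] open 0.0313
t 8.85 target [0.6372 0.0238 0.1075] xyz [-0.013, 0.0, 0.22] dr [0.0, -0.096, 0.0]
```

View pics/w8.png

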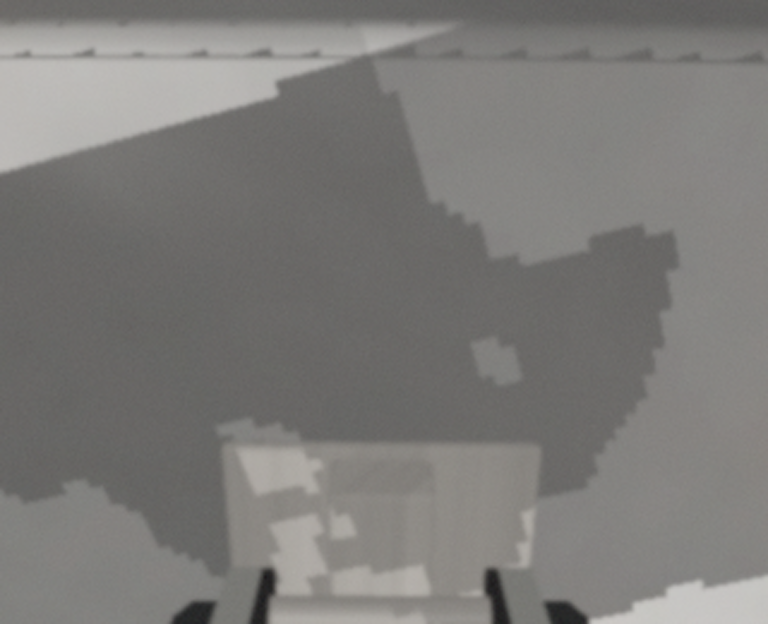

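step_arm --dr '[[0,-0.015,0],[0,-0.03,0],[0,-0.045,0],[0,-0.06,0],[0,-0.075,0],[0,-0.09,0],[0,-0.096,0],[0,-0.096,0]]' --xyz '[[0,0,0.03],[0,0,0.07],[-0.005,0,0.1],[-0.01,0,0.135],[-0.01,0,0.17],[-0.01,0,0.2],[-0.013,0,0.22],[-0.013,0,0.22]]' --gripper '[0,0,0,0,0,0,0,0]'

```text
time: 9.7
ee_pos: [0.6366, 0.0238, 0.1079]
tcp_rot: [180.0, 18.7, 75.3]
wrist_force: [-1.7, -5.8, 4.5]
opening: 0.0313
```

```bash
python3 - <<'E'
from plan import *
rec([-0.013,0,.22],[0,-.096,0])
c=bot.camera("wrist");save(c,"w9",(160,60,480,320),2.4)
import pickle;pickle.dump(c,open("w9.pkl","wb"))
c=bot.camera("scene");save(c,"s9",(290,230,400,310),7)
E
```

```text
cmd [ -0.   87.5 107.5]
time 9.7 housing-frame TCP [ -0.5  87.3 107.9] F [-0.1 -6.1  4.5] rpy [180.   18.7  75.3] open 0.0313
```

View pics/w9.png

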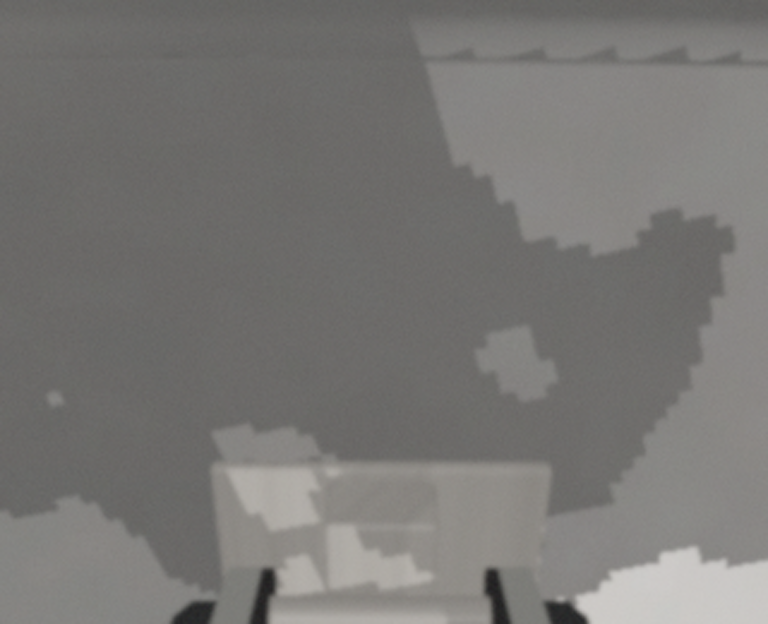

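View pics/s9.png

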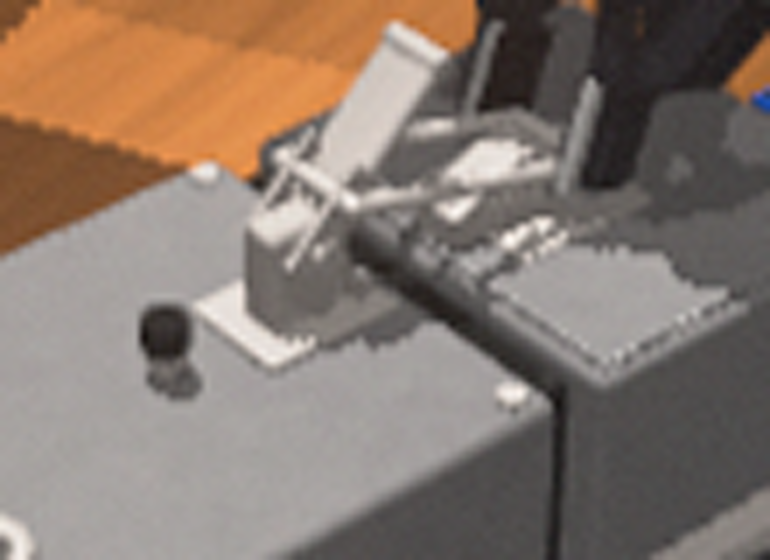

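step_arm --dr '[[0,-0.01,0],[0,-0.015,0],[0,-0.02,0],[0,-0.02,0],[0,-0.02,0],[0,-0.02,0],[0,-0.02,0],[0,-0.02,0]]' --xyz '[[-0.01,0,0.015],[-0.01,0,0.03],[-0.015,0,0.045],[-0.02,0,0.06],[-0.02,0,0.06],[-0.02,0,0.06],[-0.02,0,0.06],[-0.02,0,0.06]]' --gripper '[0,0,0,0,0,0,0,0]'

```text
time: 10.6
ee_pos: [0.6367, 0.0234, 0.1076]
tcp_rot: [179.9, 19.7, 75.3]
wrist_force: [-2.8, 0.3, 13.4]
opening: 0.0317
```

```bash
python3 - <<'E'
from plan import *
rec([-0.02,0,.06],[0,-.02,0])
E
```

```text
cmd [ -0.   86.  105.5]
time 10.6 housing-frame TCP [ -0.4  87.  107.6] F [-2.8 -0.5 13.4] rpy [179.9  19.7  75.3] open 0.0317
```

step_arm --dr '[[0,0,0],[0,0,0],[0,0,0],[0,0,0],[0,0,0],[0,0,0],[0,0,0],[0,0,0]]' --xyz '[[0,0,-0.03],[0,0,-0.03],[0,0,-0.03],[0,0,-0.03],[0,0,-0.03],[0,0,-0.03],[0,0,-0.2],[0,0,-0.6]]' --gripper '[0.2,0.4,0.65,0.65,0.65,0.65,0.65,0.65]'

```text
time: 11.4
ee_pos: [0.6378, 0.0305, 0.1277]
tcp_rot: [-179.9, 19.7, 75.3]
wrist_force: [0.7, -1.0, 0.1]
opening: 0.0554
```

step_arm --dr '[[0,0,0],[0,0,0],[0,0,0],[0,0,0],[0,0,0],[0,0,0],[0,0,0],[0,0,0]]' --xyz '[[0,0,-0.5],[0,0,-1.2],[0,0,-1.8],[0,0,-1.9],[0,0,-1.9],[0,0,-1.9],[0,0,-1.9],[0,0,-1.9]]' --gripper '[0.65,0.5,0.3,0,0,0,0,0]'

```text
time: 12.2
ee_pos: [0.6444, 0.055, 0.199]
tcp_rot: [-179.9, 19.7, 75.3]
wrist_force: [-1.0, -0.1, 0.1]
opening: 0.0003
```

```bash
python3 - <<'E'
from plan import *
rec([0,0,-.6],[0,0,0]);rec([0,0,-1.9],[0,0,0])
c=bot.camera("wrist");save(c,"w10",(160,100,480,340),2.4)
import pickle;pickle.dump(c,open("w10.pkl","wb"))
c=bot.camera("scene");save(c,"s10",(290,230,400,310),7)
pickle.dump(c,open("s10.pkl","wb"))
E
```

```text
cmd [ -0.   94.1 128.1]
time 12.2 housing-frame TCP [ -0.9 119.5 199. ] F [-0.9 -0.4  0.1] rpy [-179.9   19.7   75.3] open 0.0003
cmd [-1.000e-01  1.196e+02  1.997e+02]
time 12.2 housing-frame TCP [ -0.9 119.5 199. ] F [-0.9 -0.4  0.1] rpy [-179.9   19.7   75.3] open 0.0003
```

View pics/w10.png

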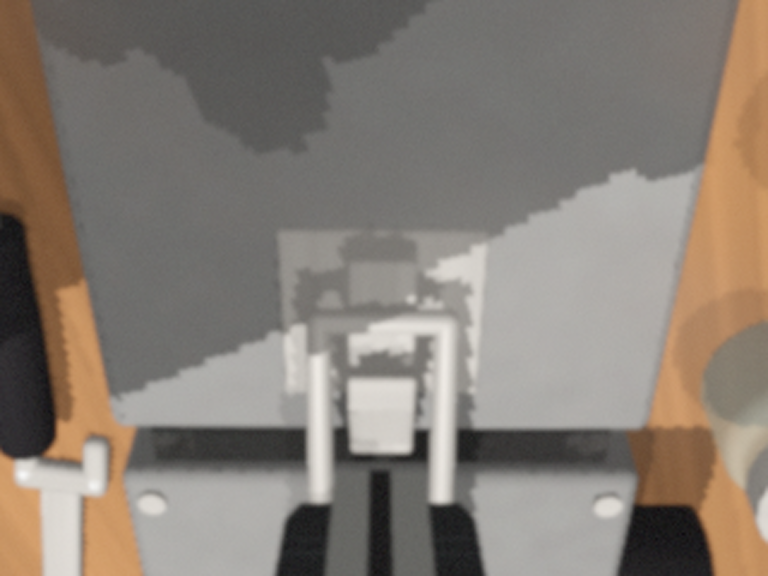

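View pics/s10.png

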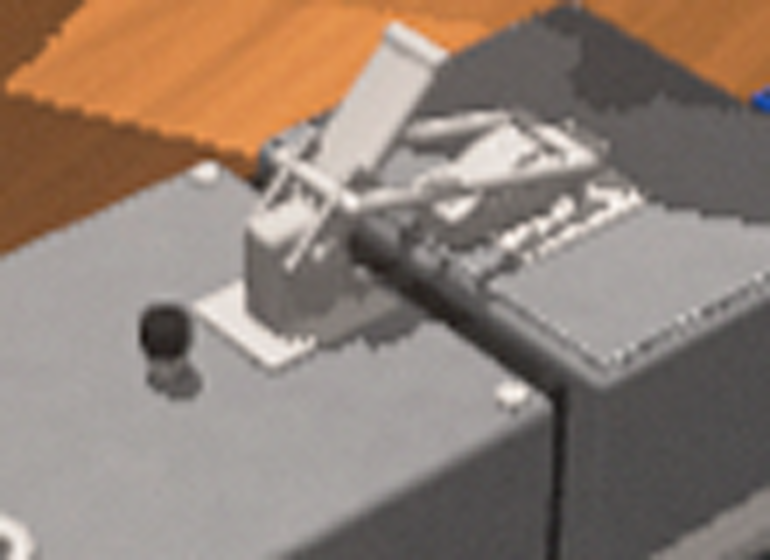

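```bash
cat >> plan.py <<'E'
def corner(e,t):
    er=np.radians(e);s,c=np.sin(er),np.cos(er)
    r=53.
    y=max(r*c+3*s,60*c+4.2) if e<95 else r*c+3*s
    z=126+r*s-(3*c if e>=95 else 0)
    if e<90: z=126+56*s-2
    tr=np.radians(t)
    return np.array([0,y+11*np.cos(tr),z-11*np.sin(tr)])/1e3
def way(es,ts):
    p,R=load();X=[];D=[]
    for e,t in zip(es,ts):
        X.append((R.inv().apply(H(P,corner(e,t))-p)/.04).round(3).tolist());D.append((R.inv()*Rtool(t)).as_rotvec().round(3).tolist())
    print("dr",D);print("xyz",X);print([(corner(e,t)*1e3).round(1).tolist()[1:] for e,t in zip(es,ts)])
E
python3 - <<'E'
from plan import *
goc((0,.072,.166),0)
for e in range(45,180,15): print(e,corner(e,0)*1e3)
E
```

```text
t 12.3 target [0.6333 0.0088 0.166 ] xyz [-0.838, 0.001, 1.193] dr [0.0, 0.343, 0.0]
45 [  0.          57.62640687 163.59797975]
60 [  0.          45.2        172.49742261]
75 [  0.          30.72914271 178.09184627]
90 [  0.   15.2 179. ]
105 [  0.           0.18036809 177.97052593]
120 [  0.         -12.90192379 173.3993464 ]
135 [  0.         -24.35533906 165.59797975]
150 [  0.         -33.3993464  155.09807621]
165 [  0.         -39.41761166 142.61518687]
```

step_arm --dr '[[0,0.06,0],[0,0.14,0],[0,0.23,0],[0,0.31,0],[0,0.343,0],[0,0.343,0],[0,0.343,0],[0,0.343,0]]' --xyz '[[-0.1,0,0.15],[-0.3,0,0.45],[-0.55,0,0.8],[-0.75,0,1.1],[-0.838,0,1.193],[-0.838,0,1.193],[-0.838,0,1.193],[-0.838,0,1.193]]' --gripper '[0,0,0,0,0,0,0,0]'

```text
time: 13.1
ee_pos: [0.633, 0.0099, 0.1664]
tcp_rot: [180.0, 0.0, 75.4]
wrist_force: [0.4, -0.8, -0.4]
opening: 0.0002
```

```bash
python3 - <<'E'
from plan import *
rec([-.838,0,1.193],[0,.343,0])
c=bot.camera("scene");save(c,"s11",(290,220,400,300),7)
c=bot.camera("wrist");save(c,"w11",(160,220,480,460),2.4)
way([44,46,48,50,52,54,56,58],[0]*8)
E
```

```text
cmd [ -0.  72. 166.]
time 13.1 housing-frame TCP [ -0.6  73.  166.4] F [ 0.6 -0.6 -0.4] rpy [180.    0.   75.4] open 0.0002
dr [[0.0, -0.0, 0.0], [0.0, -0.0, 0.0], [0.0, -0.0, 0.0], [0.0, -0.0, 0.0], [0.0, -0.0, 0.0], [0.0, -0.0, 0.0], [0.0, -0.0, 0.0], [0.0, -0.0, 0.0]]
xyz [[-0.341, 0.001, 0.077], [-0.378, 0.001, 0.043], [-0.417, 0.001, 0.009], [-0.456, 0.001, -0.023], [-0.497, 0.001, -0.054], [-0.539, 0.001, -0.083], [-0.582, 0.001, -0.111], [-0.625, 0.001, -0.138]]
[[58.4, 162.9], [56.9, 164.3], [55.3, 165.6], [53.8, 166.9], [52.1, 168.1], [50.5, 169.3], [48.8, 170.4], [47.0, 171.5]]
```

View pics/s11.png

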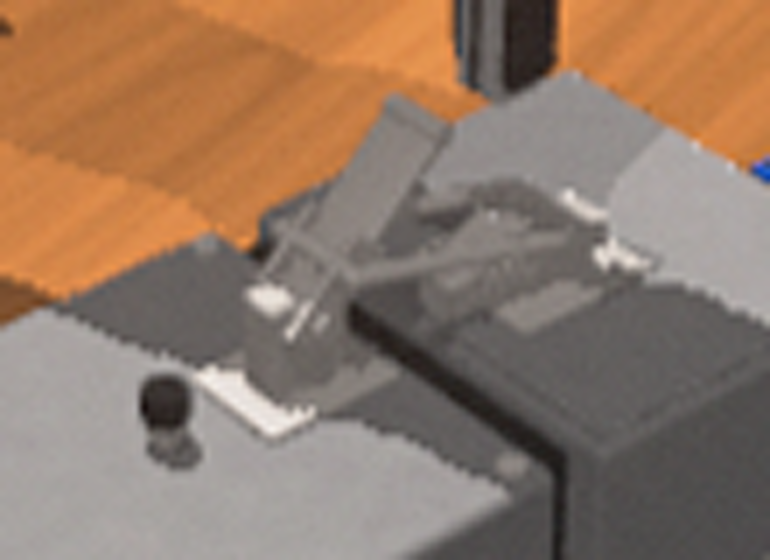

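View pics/w11.png

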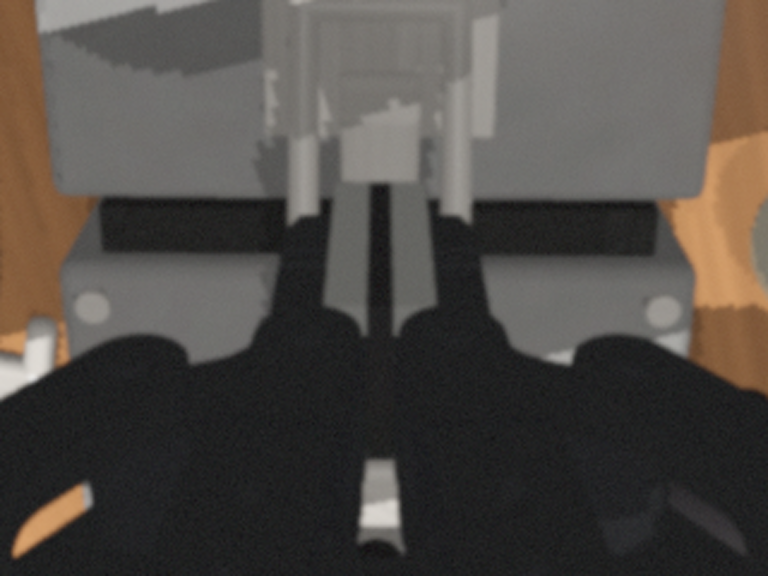

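```bash
python3 - <<'E'
from plan import *
import pickle;c=pickle.load(open("s10.pkl","rb"))
for e in range(45,76,5):
    er=np.radians(e);print(e,[((proj(c,H(P,(x,.06*np.cos(er),.126+.06*np.sin(er))))-[290,220])*7).round(0).tolist() for x in (-.011,.011)])
E
```

```text
45 [[389.0, 102.0], [443.0, 136.0]]
50 [[379.0, 96.0], [433.0, 130.0]]
55 [[368.0, 92.0], [422.0, 126.0]]
60 [[355.0, 88.0], [409.0, 123.0]]
65 [[342.0, 87.0], [396.0, 121.0]]
70 [[329.0, 87.0], [383.0, 121.0]]
75 [[314.0, 88.0], [368.0, 123.0]]
```

step_arm --dr '[[0,0,0],[0,0,0],[0,0,0],[0,0,0],[0,0,0],[0,0,0],[0,0,0],[0,0,0]]' --xyz '[[-0.12,0,0.05],[-0.24,0,0.06],[-0.34,0,0.07],[-0.378,0,0.043],[-0.417,0,0.01],[-0.456,0,-0.023],[-0.497,0,-0.054],[-0.54,0,-0.083]]' --gripper '[0,0,0,0,0,0,0,0]'

```text
time: 14.0
ee_pos: [0.6273, -0.0113, 0.17]
tcp_rot: [180.0, -0.0, 75.4]
wrist_force: [-0.1, 5.8, 1.5]
opening: -0.0002
```

```bash
python3 - <<'E'
from plan import *
rec([-.54,0,-.083],[0,0,0])
c=bot.camera("scene");save(c,"s12",(290,220,400,300),7)
way([57,60,64,68,72,76,80,84],[0]*8)
E
```

```text
cmd [ -0.   50.4 169.3]
time 14.0 housing-frame TCP [ -0.6  51.1 170. ] F [-1.6  5.6  1.5] rpy [180.   -0.   75.4] open -0.0002
dr [[0.0, -0.0, 0.0], [0.0, -0.0, 0.0], [0.0, -0.0, 0.0], [0.0, -0.0, 0.0], [0.0, -0.0, 0.0], [0.0, -0.0, 0.0], [0.0, -0.0, 0.0], [0.0, -0.0, 0.0]]
xyz [[-0.063, 0.001, -0.041], [-0.13, 0.001, -0.08], [-0.223, 0.001, -0.126], [-0.318, 0.001, -0.165], [-0.417, 0.001, -0.199], [-0.517, 0.001, -0.226], [-0.62, 0.001, -0.246], [-0.724, 0.001, -0.26]]
[[47.9, 171.0], [45.2, 172.5], [41.5, 174.3], [37.7, 175.9], [33.7, 177.3], [29.7, 178.3], [25.6, 179.1], [21.5, 179.7]]
```

View pics/s12.png

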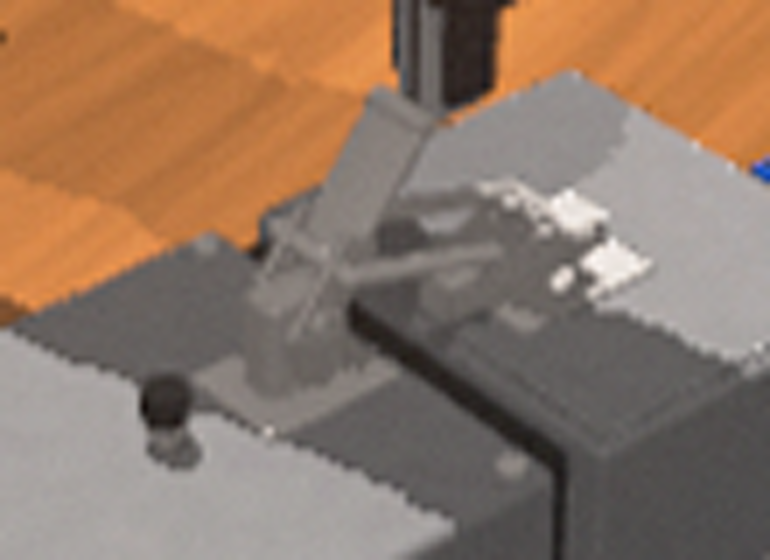

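step_arm --dr '[[0,0,0],[0,0,0],[0,0,0],[0,0,0],[0,0,0],[0,0,0],[0,0,0],[0,0,0]]' --xyz '[[-0.063,0,-0.041],[-0.13,0,-0.08],[-0.223,0,-0.126],[-0.318,0,-0.165],[-0.417,0,-0.199],[-0.517,0,-0.226],[-0.62,0,-0.246],[-0.724,0,-0.26]]' --gripper '[0,0,0,0,0,0,0,0]'

```text
time: 14.85
ee_pos: [0.6199, -0.04, 0.1801]
tcp_rot: [180.0, 0.0, 75.3]
wrist_force: [0.9, 2.8, 2.6]
opening: -0.0001
```

```bash
python3 - <<'E'
from plan import *
rec([-.724,0,-.26],[0,0,0])
c=bot.camera("scene");save(c,"s13",(290,220,400,300),7)
way([88,91,95,98,101,104,107,110],[0]*8)
E
```

```text
cmd [ -0.   21.5 179.7]
time 14.85 housing-frame TCP [ -0.6  21.4 180.1] F [0.1 2.9 2.6] rpy [180.    0.   75.3] open -0.0001
dr [[0.0, -0.0, 0.0], [0.0, -0.0, 0.0], [0.0, -0.0, 0.0], [0.0, -0.0, 0.0], [0.0, -0.0, 0.0], [0.0, -0.0, 0.0], [0.0, -0.0, 0.0], [0.0, -0.0, 0.0]]
xyz [[-0.104, 0.001, -0.006], [-0.183, 0.001, 0.018], [-0.302, 0.0, 0.016], [-0.371, 0.0, 0.02], [-0.441, 0.0, 0.028], [-0.509, 0.0, 0.039], [-0.577, 0.0, 0.054], [-0.644, 0.0, 0.072]]
[[17.3, 180.0], [14.2, 179.0], [9.4, 179.1], [6.6, 178.9], [3.8, 178.6], [1.1, 178.2], [-1.6, 177.6], [-4.3, 176.8]]
```

View pics/s13.png

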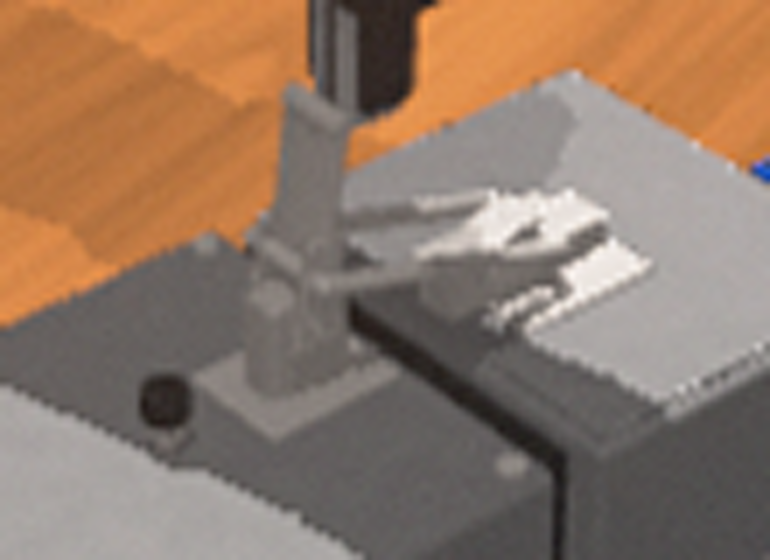

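step_arm --dr '[[0,0,0],[0,0,0],[0,0,0],[0,0,0],[0,0,0],[0,0,0],[0,0,0],[0,0,0]]' --xyz '[[-0.104,0,0],[-0.183,0,0.018],[-0.302,0,0.016],[-0.371,0,0.02],[-0.441,0,0.028],[-0.509,0,0.039],[-0.577,0,0.054],[-0.644,0,0.072]]' --gripper '[0,0,0,0,0,0,0,0]'

```text
time: 15.7
ee_pos: [0.6134, -0.0646, 0.1772]
tcp_rot: [180.0, -0.0, 75.3]
wrist_force: [-0.4, 4.0, 2.2]
opening: -0.0002
```

```bash
python3 - <<'E'
from plan import *
rec([-.644,0,.072],[0,0,0])
c=bot.camera("scene");save(c,"s14",(290,220,400,300),7)
way([113,116,119,122,125,128,131,134],[0,-1,-2,-3,-4,-5,-6,-7])
E
```

```text
cmd [ -0.   -4.3 176.8]
time 15.7 housing-frame TCP [ -0.7  -4.  177.2] F [-1.5  3.8  2.2] rpy [180.   -0.   75.3] open -0.0002
dr [[0.0, -0.0, 0.0], [0.0, 0.017, 0.0], [0.0, 0.035, 0.0], [0.0, 0.052, 0.0], [0.0, 0.07, 0.0], [0.0, 0.087, 0.0], [0.0, 0.105, 0.0], [0.0, 0.122, 0.0]]
xyz [[-0.066, 0.0, 0.022], [-0.131, 0.0, 0.042], [-0.194, 0.0, 0.066], [-0.256, 0.0, 0.093], [-0.317, 0.0, 0.123], [-0.375, 0.0, 0.156], [-0.432, 0.0, 0.193], [-0.486, 0.0, 0.232]]
[[-6.9, 176.0], [-9.5, 175.1], [-12.1, 174.2], [-14.6, 173.1], [-17.0, 171.9], [-19.3, 170.6], [-21.6, 169.1], [-23.7, 167.5]]
```

View pics/s14.png

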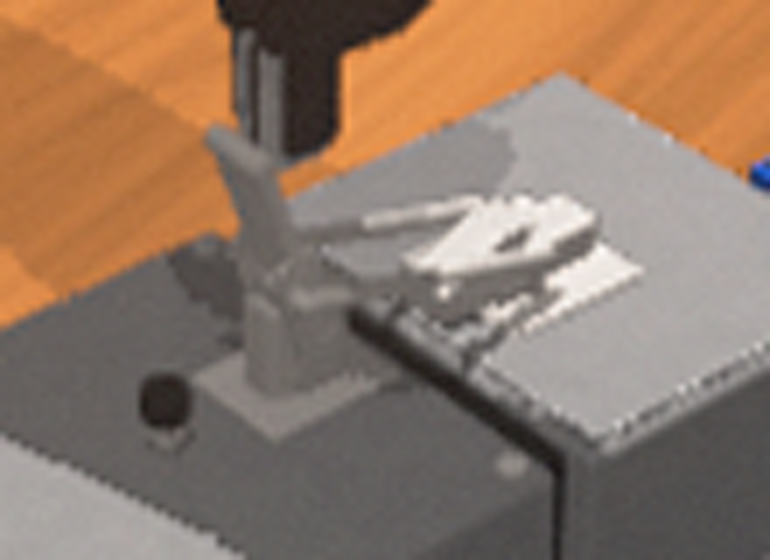

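step_arm --dr '[[0,0,0],[0,0.017,0],[0,0.035,0],[0,0.052,0],[0,0.07,0],[0,0.087,0],[0,0.105,0],[0,0.122,0]]' --xyz '[[-0.066,0,0.022],[-0.131,0,0.042],[-0.194,0,0.066],[-0.256,0,0.093],[-0.317,0,0.123],[-0.375,0,0.156],[-0.432,0,0.193],[-0.486,0,0.232]]' --gripper '[0,0,0,0,0,0,0,0]'

```text
time: 16.55
ee_pos: [0.6083, -0.0838, 0.1684]
tcp_rot: [179.9, -7.1, 75.3]
wrist_force: [-1.3, 2.8, 5.7]
opening: 0.0002
```

```bash
python3 - <<'E'
from plan import *
rec([-.486,0,.232],[0,.122,0])
c=bot.camera("scene");save(c,"s15",(290,220,400,300),7)
way([137,140,143,146,149,152,154,156],[-8,-9,-10,-11,-12,-12,-12,-12])
E
```

```text
cmd [ -0.  -23.7 167.5]
time 16.55 housing-frame TCP [ -0.6 -23.9 168.4] F [-2.   2.3  5.7] rpy [179.9  -7.1  75.3] open 0.0002
dr [[0.0, 0.018, 0.0], [0.0, 0.035, 0.0], [0.0, 0.053, 0.0], [0.0, 0.07, 0.0], [0.0, 0.087, 0.0], [0.0, 0.087, 0.0], [0.0, 0.087, 0.0], [0.0, 0.087, 0.0]]
xyz [[-0.057, 0.0, 0.035], [-0.111, 0.0, 0.074], [-0.164, 0.0, 0.115], [-0.214, 0.0, 0.158], [-0.261, 0.0, 0.205], [-0.306, 0.0, 0.258], [-0.334, 0.0, 0.295], [-0.36, 0.0, 0.333]]
[[-25.8, 165.9], [-27.8, 164.1], [-29.7, 162.2], [-31.5, 160.2], [-33.1, 158.2], [-34.6, 155.8], [-35.6, 154.2], [-36.4, 152.6]]
```

View pics/s15.png

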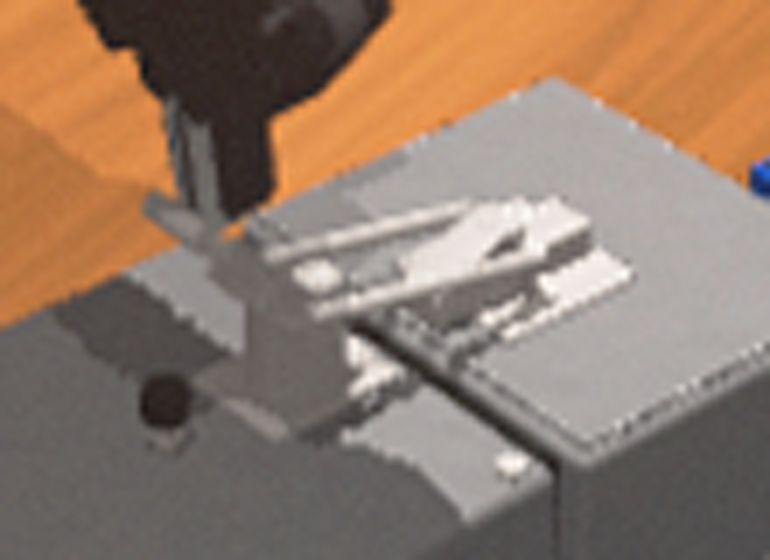

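step_arm --dr '[[0,0.018,0],[0,0.035,0],[0,0.053,0],[0,0.07,0],[0,0.087,0],[0,0.087,0],[0,0.087,0],[0,0.087,0]]' --xyz '[[-0.057,0,0.035],[-0.111,0,0.074],[-0.164,0,0.115],[-0.214,0,0.158],[-0.261,0,0.205],[-0.306,0,0.258],[-0.334,0,0.295],[-0.36,0,0.333]]' --gripper '[0,0,0,0,0,0,0,0]'

```text
time: 17.4
ee_pos: [0.6053, -0.0961, 0.1528]
tcp_rot: [180.0, -11.9, 75.3]
wrist_force: [0.5, 0.1, 4.1]
opening: 0.0001
```

```bash
python3 - <<'E'
from plan import *
rec([-.36,0,.333],[0,.087,0])
way([157,158,159,160,161,162,163,164],[-12]*8)
E
```

```text
cmd [ -0.  -36.4 152.6]
time 17.4 housing-frame TCP [ -0.5 -36.5 152.8] F [0.5 0.3 4.1] rpy [180.  -11.9  75.3] open 0.0001
dr [[0.0, 0.0, 0.0], [0.0, 0.0, 0.0], [0.0, 0.0, 0.0], [0.0, 0.0, 0.0], [0.0, 0.0, 0.0], [0.0, 0.0, 0.0], [0.0, 0.0, 0.0], [0.0, 0.0, 0.0]]
xyz [[-0.015, 0.0, 0.018], [-0.029, -0.0, 0.036], [-0.043, -0.0, 0.055], [-0.056, -0.0, 0.073], [-0.07, -0.0, 0.092], [-0.082, -0.0, 0.112], [-0.095, -0.0, 0.131], [-0.107, -0.0, 0.151]]
[[-36.9, 151.8], [-37.3, 150.9], [-37.6, 150.1], [-38.0, 149.2], [-38.4, 148.4], [-38.7, 147.5], [-39.0, 146.7], [-39.4, 145.8]]
```

step_arm --dr '[[0,0,0],[0,0,0],[0,0,0],[0,0,0],[0,0,0],[0,0,0],[0,0,0],[0,0,0]]' --xyz '[[-0.015,0,0.018],[-0.029,0,0.036],[-0.043,0,0.055],[-0.056,0,0.073],[-0.07,0,0.092],[-0.082,0,0.112],[-0.095,0,0.131],[-0.107,0,0.151]]' --gripper '[0,0,0,0,0,0,0,0]'

```text
time: 18.2
ee_pos: [0.6045, -0.0985, 0.1459]
tcp_rot: [180.0, -12.0, 75.3]
wrist_force: [0.1, -0.4, 1.0]
opening: 0.0005
```

```bash
python3 - <<'E'
from plan import *
rec([-.107,0,.151],[0,0,0])
c=bot.camera("scene");save(c,"s16",(290,220,400,300),7)
way([165,166,167,168,168,170,172,174],[-12]*8)
E
```

```text
cmd [  0.  -39.4 145.8]
time 18.2 housing-frame TCP [ -0.6 -39.1 145.9] F [ 0.2 -0.3  1. ] rpy [180.  -12.   75.3] open 0.0005
dr [[0.0, 0.0, 0.0], [0.0, 0.0, 0.0], [0.0, 0.0, 0.0], [0.0, 0.0, 0.0], [0.0, 0.0, 0.0], [0.0, 0.0, 0.0], [0.0, 0.0, 0.0], [0.0, 0.0, 0.0]]
xyz [[-0.012, -0.0, 0.02], [-0.023, -0.0, 0.04], [-0.035, -0.0, 0.06], [-0.045, -0.0, 0.081], [-0.045, -0.0, 0.081], [-0.066, -0.0, 0.122], [-0.085, -0.0, 0.165], [-0.102, -0.0, 0.207]]
[[-39.7, 144.9], [-39.9, 144.0], [-40.2, 143.1], [-40.5, 142.2], [-40.5, 142.2], [-40.9, 140.4], [-41.3, 138.6], [-41.6, 136.8]]
```

View pics/s16.png

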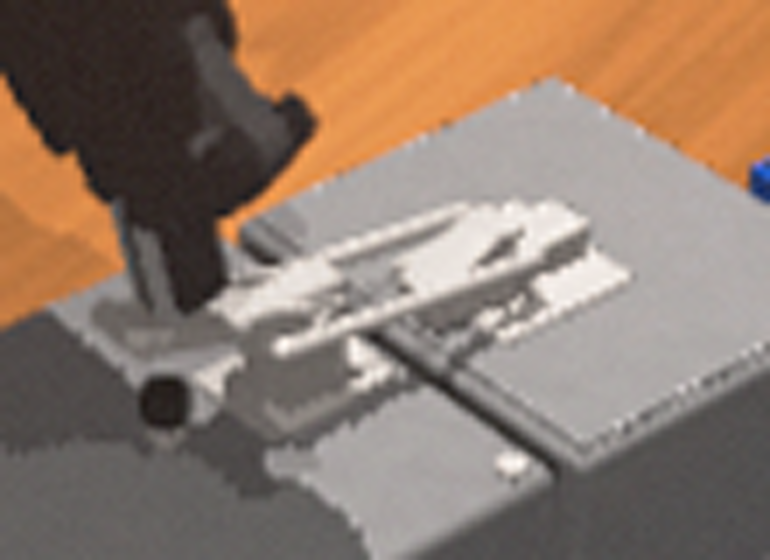

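step_arm --dr '[[0,0,0],[0,0,0],[0,0,0],[0,0,0],[0,0,0],[0,0,0],[0,0,0],[0,0,0]]' --xyz '[[-0.006,0,0.01],[-0.012,0,0.02],[-0.018,0,0.03],[-0.023,0,0.04],[-0.029,0,0.05],[-0.035,0,0.06],[-0.035,0,0.06],[-0.035,0,0.06]]' --gripper '[0,0,0,0,0,0,0,0]'

```text
time: 19.05
ee_pos: [0.6043, -0.0993, 0.1433]
tcp_rot: [180.0, -12.0, 75.3]
wrist_force: [-0.4, 0.4, 0.8]
opening: 0.0
```

step_arm --dr '[[0,0,0],[0,0,0],[0,0,0],[0,0,0],[0,0,0],[0,0,0],[0,0,0],[0,0,0]]' --xyz '[[-0.003,0,0.007],[-0.006,0,0.014],[-0.01,0,0.02],[-0.013,0,0.027],[-0.016,0,0.033],[-0.02,0,0.04],[-0.02,0,0.04],[-0.02,0,0.04]]' --gripper '[0,0,0,0,0,0,0,0]'

```text
time: 19.85
ee_pos: [0.6042, -0.0997, 0.1416]
tcp_rot: [180.0, -12.0, 75.3]
wrist_force: [-0.2, -1.3, -0.2]
opening: -0.0001
```

```bash
python3 - <<'E'
from plan import *
rec([-.055,0,.1],[0,0,0])
c=bot.camera("scene");save(c,"s17",(290,230,370,290),9)
for e in (165,170,175,180,185):
    er=np.radians(e);print(e,[((proj(c,H(P,(x,.06*np.cos(er),.126+.06*np.sin(er))))-[290,230])*9).round(0).tolist() for x in (-.011,.011)])
for h in (.118,.124,.130): print(h,((proj(c,H(P,(0,-.045,h)))-[290,230])*9).round(0))
E
```

```text
cmd [  0.  -40.7 141.4]
time 19.85 housing-frame TCP [ -0.6 -40.3 141.6] F [ 0.2 -1.3 -0.2] rpy [180.  -12.   75.3] open -0.0001
165 [[128.0, 323.0], [194.0, 374.0]]
170 [[124.0, 345.0], [190.0, 396.0]]
175 [[123.0, 367.0], [188.0, 418.0]]
180 [[123.0, 388.0], [188.0, 439.0]]
185 [[124.0, 407.0], [189.0, 458.0]]
0.118 [214. 415.]
0.124 [213. 392.]
0.13 [213. 369.]
```

View pics/s17.png

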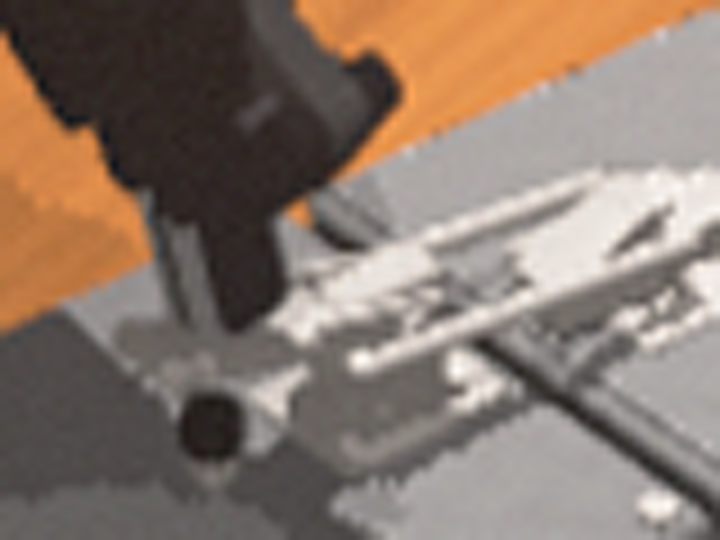

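step_arm --dr '[[0,0,0],[0,0,0],[0,0,0],[0,0,0],[0,0,0],[0,0,0],[0,0,0],[0,0,0]]' --xyz '[[-0.004,0,0.01],[-0.009,0,0.02],[-0.013,0,0.03],[-0.017,0,0.04],[-0.021,0,0.05],[-0.025,0,0.06],[-0.025,0,0.06],[-0.025,0,0.06]]' --gripper '[0,0,0,0,0,0,0,0]'

```text
time: 20.7
ee_pos: [0.6041, -0.1002, 0.1391]
tcp_rot: [180.0, -12.0, 75.3]
wrist_force: [-0.9, -0.2, -1.5]
opening: -0.0001
```

step_arm --dr '[[0,0,0],[0,0,0],[0,0,0],[0,0,0],[0,0,0],[0,0,0],[0,0,0],[0,0,0]]' --xyz '[[-0.003,0,0.007],[-0.006,0,0.014],[-0.008,0,0.02],[-0.011,0,0.027],[-0.013,0,0.033],[-0.016,0,0.04],[-0.016,0,0.04],[-0.016,0,0.04]]' --gripper '[0,0,0,0,0,0,0,0]'

```text
time: 21.5
ee_pos: [0.604, -0.1005, 0.1374]
tcp_rot: [180.0, -12.0, 75.3]
wrist_force: [-0.7, 0.2, -0.5]
opening: -0.0004
```

step_arm --dr '[[0,0,0],[0,0,0],[0,0,0],[0,0,0],[0,0,0],[0,0,0],[0,0,0],[0,0,0]]' --xyz '[[-0.003,0,0.007],[-0.006,0,0.014],[-0.008,0,0.02],[-0.011,0,0.027],[-0.013,0,0.033],[-0.016,0,0.04],[-0.016,0,0.04],[-0.016,0,0.04]]' --gripper '[0,0,0,0,0,0,0,0]'

```text
time: 22.3
ee_pos: [0.604, -0.1008, 0.1357]
tcp_rot: [180.0, -12.0, 75.3]
wrist_force: [0.3, -0.4, 0.1]
opening: -0.0001
```

```bash
python3 - <<'E'
from plan import *
rec([-.057,0,.14],[0,0,0])
c=bot.camera("scene");save(c,"s18",(290,230,370,290),9)
E
```

```text
cmd [  0.  -41.7 135.5]
time 22.3 housing-frame TCP [ -0.6 -41.4 135.7] F [ 0.4 -0.3  0.1] rpy [180.  -12.   75.3] open -0.0001
```

View pics/s18.png

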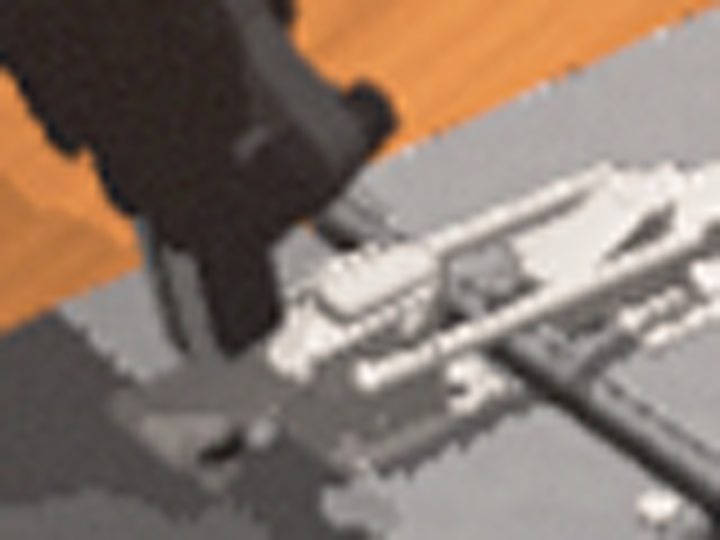

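step_arm --dr '[[0,0,0],[0,0,0],[0,0,0],[0,0,0],[0,0,0],[0,0,0],[0,0,0],[0,0,0]]' --xyz '[[-0.001,0,0.005],[-0.002,0,0.01],[-0.003,0,0.015],[-0.004,0,0.02],[-0.005,0,0.025],[-0.006,0,0.03],[-0.006,0,0.03],[-0.006,0,0.03]]' --gripper '[0,0,0,0,0,0,0,0]'

```text
time: 23.15
ee_pos: [0.6039, -0.1008, 0.1345]
tcp_rot: [180.0, -12.0, 75.3]
wrist_force: [-0.4, -0.6, -0.0]
opening: 0.0002
```

step_arm --dr '[[0,0,0],[0,0,0],[0,0,0],[0,0,0],[0,0,0],[0,0,0],[0,0,0],[0,0,0]]' --xyz '[[-0.001,0,0.005],[-0.002,0,0.01],[-0.003,0,0.015],[-0.004,0,0.02],[-0.005,0,0.025],[-0.006,0,0.03],[-0.006,0,0.03],[-0.006,0,0.03]]' --gripper '[0,0,0,0,0,0,0,0]'

```text
time: 23.95
ee_pos: [0.604, -0.1007, 0.1333]
tcp_rot: [180.0, -12.0, 75.3]
wrist_force: [-0.3, 0.9, -0.0]
opening: -0.0002
```

step_arm --dr '[[0,0,0],[0,0,0],[0,0,0],[0,0,0],[0,0,0],[0,0,0],[0,0,0],[0,0,0]]' --xyz '[[-0.001,0,0.005],[-0.002,0,0.01],[-0.003,0,0.015],[-0.004,0,0.02],[-0.005,0,0.025],[-0.006,0,0.03],[-0.006,0,0.03],[-0.006,0,0.03]]' --gripper '[0,0,0,0,0,0,0,0]'

```text
time: 24.75
ee_pos: [0.604, -0.1007, 0.1321]
tcp_rot: [180.0, -12.0, 75.3]
wrist_force: [0.7, 0.9, 0.2]
opening: 0.0001
```

step_arm --dr '[[0,0,0],[0,0,0],[0,0,0],[0,0,0],[0,0,0],[0,0,0],[0,0,0],[0,0,0]]' --xyz '[[-0.001,0,0.005],[-0.002,0,0.01],[-0.003,0,0.015],[-0.004,0,0.02],[-0.005,0,0.025],[-0.006,0,0.03],[-0.006,0,0.03],[-0.006,0,0.03]]' --gripper '[0,0,0,0,0,0,0,0]'

```text
time: 25.55
ee_pos: [0.604, -0.1007, 0.1308]
tcp_rot: [180.0, -12.0, 75.3]
wrist_force: [0.4, 0.4, -0.3]
opening: -0.0002
```

```bash
python3 - <<'E'
from plan import *
rec([-.024,0,.12],[0,0,0])
c=bot.camera("scene");save(c,"s19",(290,230,370,290),9)
E
```

```text
cmd [  0.  -41.7 130.6]
time 25.55 housing-frame TCP [ -0.6 -41.4 130.8] F [ 0.3  0.5 -0.3] rpy [180.  -12.   75.3] open -0.0002
```

View pics/s19.png

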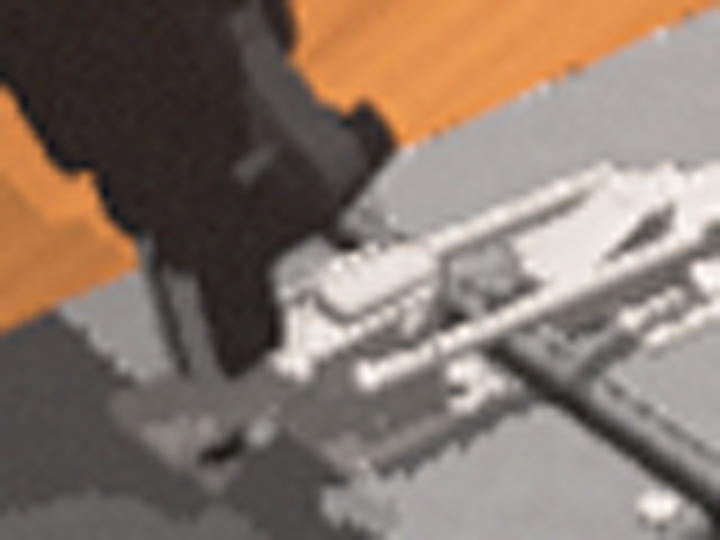

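step_arm --dr '[[0,0,0],[0,0,0],[0,0,0],[0,0,0],[0,0,0],[0,0,0],[0,0,0],[0,0,0]]' --xyz '[[-0.001,0,0.005],[-0.002,0,0.01],[-0.003,0,0.015],[-0.004,0,0.02],[-0.005,0,0.025],[-0.005,0,0.025],[-0.005,0,0.025],[-0.005,0,0.025]]' --gripper '[0,0,0,0,0,0,0,0]'

```text
time: 26.4
ee_pos: [0.604, -0.1007, 0.1298]
tcp_rot: [180.0, -12.0, 75.3]
wrist_force: [-0.1, -0.1, -0.6]
opening: 0.0
```

step_arm --dr '[[0,0,0],[0,0,0],[0,0,0],[0,0,0],[0,0,0],[0,0,0],[0,0,0],[0,0,0]]' --xyz '[[-0.001,0,0.005],[-0.002,0,0.01],[-0.003,0,0.015],[-0.004,0,0.02],[-0.004,0,0.02],[-0.004,0,0.02],[-0.004,0,0.02],[-0.004,0,0.02]]' --gripper '[0,0,0,0,0,0,0,0]'

```text
time: 27.2
ee_pos: [0.604, -0.1007, 0.129]
tcp_rot: [180.0, -12.0, 75.3]
wrist_force: [-0.0, 0.2, 0.5]
opening: -0.0001
```

step_arm --dr '[[0,0,0],[0,0,0],[0,0,0],[0,0,0],[0,0,0],[0,0,0],[0,0,0],[0,0,0]]' --xyz '[[-0.001,0,0.005],[-0.002,0,0.01],[-0.003,0,0.015],[-0.004,0,0.02],[-0.004,0,0.02],[-0.004,0,0.02],[-0.004,0,0.02],[-0.004,0,0.02]]' --gripper '[0,0,0,0,0,0,0,0]'

```text
time: 28.0
ee_pos: [0.604, -0.1007, 0.1282]
tcp_rot: [180.0, -12.0, 75.3]
wrist_force: [0.3, 0.3, -0.6]
opening: 0.0
```

step_arm --dr '[[0,0,0],[0,0,0],[0,0,0],[0,0,0],[0,0,0],[0,0,0],[0,0,0],[0,0,0]]' --xyz '[[-0.001,0,0.005],[-0.002,0,0.01],[-0.003,0,0.015],[-0.004,0,0.02],[-0.004,0,0.02],[-0.004,0,0.02],[-0.004,0,0.02],[-0.004,0,0.02]]' --gripper '[0,0,0,0,0,0,0,0]'

```text
time: 28.8
ee_pos: [0.604, -0.1007, 0.1275]
tcp_rot: [180.0, -12.0, 75.3]
wrist_force: [-0.1, -0.5, 1.0]
opening: -0.0001
```

step_arm --dr '[[0,0,0],[0,0,0],[0,0,0],[0,0,0],[0,0,0],[0,0,0],[0,0,0],[0,0,0]]' --xyz '[[-0.001,0,0.005],[-0.002,0,0.01],[-0.003,0,0.015],[-0.004,0,0.02],[-0.004,0,0.02],[-0.004,0,0.02],[-0.004,0,0.02],[-0.004,0,0.02]]' --gripper '[0,0,0,0,0,0,0,0]'

```text
time: 29.6
ee_pos: [0.6041, -0.1007, 0.1273]
tcp_rot: [179.9, -12.0, 75.3]
wrist_force: [-1.9, 0.5, 7.3]
opening: 0.0002
```

```bash
python3 - <<'E'
from plan import *
rec([-.021,0,.105],[0,0,0])
c=bot.camera("scene");save(c,"s20",(290,230,370,290),9)
E
```

```text
cmd [  0.  -41.6 126.3]
time 29.6 housing-frame TCP [ -0.5 -41.3 127.3] F [-1.9 -0.   7.3] rpy [179.9 -12.   75.3] open 0.0002
```

View pics/s20.png

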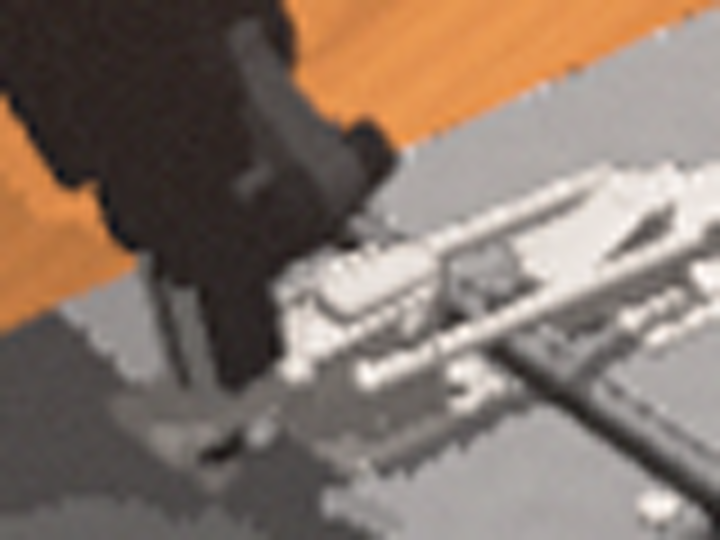

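step_arm --dr '[[0,0,0],[0,0,0],[0,0,0],[0,0,0],[0,0,0],[0,0,0],[0,0,0],[0,0,0]]' --xyz '[[-0.001,0,0.004],[-0.002,0,0.008],[-0.003,0,0.012],[-0.003,0,0.014],[-0.003,0,0.014],[-0.003,0,0.014],[-0.003,0,0.014],[-0.003,0,0.014]]' --gripper '[0,0,0,0,0,0,0,0]'

```text
time: 30.45
ee_pos: [0.6041, -0.1007, 0.1272]
tcp_rot: [179.9, -12.0, 75.3]
wrist_force: [-3.6, 0.2, 9.7]
opening: 0.0001
```

```bash
python3 - <<'E'
from plan import *
rec([-.003,0,.014],[0,0,0])
E
```

```text
cmd [  0.  -41.6 125.7]
time 30.45 housing-frame TCP [ -0.4 -41.3 127.2] F [-3.5 -0.7  9.7] rpy [179.9 -12.   75.3] open 0.0001
```

step_arm --dr '[[0,0,0],[0,0,0],[0,0,0],[0,0,0],[0,0,0],[0,0,0],[0,0,0],[0,0,0]]' --xyz '[[-0.001,0,0.005],[-0.002,0,0.01],[-0.003,0,0.015],[-0.004,0,0.018],[-0.004,0,0.018],[-0.004,0,0.018],[-0.004,0,0.018],[-0.004,0,0.018]]' --gripper '[0,0,0,0,0,0,0,0]'

```text
time: 31.25
ee_pos: [0.6042, -0.1007, 0.1271]
tcp_rot: [179.9, -12.0, 75.3]
wrist_force: [-5.2, -0.0, 13.9]
opening: -0.0002
```

```bash
python3 - <<'E'
from plan import *
rec([-.004,0,.018],[0,0,0])
E
```

```text
cmd [  0.  -41.6 125. ]
time 31.25 housing-frame TCP [ -0.4 -41.3 127.1] F [-5.  -1.4 13.9] rpy [179.9 -12.   75.3] open -0.0002
```

step_arm --dr '[[0,0,0],[0,0,0],[0,0,0],[0,0,0],[0,0,0],[0,0,0],[0,0,0],[0,0,0]]' --xyz '[[-0.001,0,0.004],[-0.001,0,0.006],[-0.001,0,0.006],[-0.001,0,0.006],[-0.001,0,0.006],[-0.001,0,0.006],[-0.001,0,0.006],[-0.001,0,0.006]]' --gripper '[0,0,0,0,0,0,0,0]'

```text
time: 32.05
ee_pos: [0.6042, -0.1007, 0.127]
tcp_rot: [179.9, -12.0, 75.4]
wrist_force: [-5.3, 0.5, 14.1]
opening: -0.0001
```

step_arm --dr '[[0,0,0],[0,0,0],[0,0,0],[0,0,0],[0,0,0],[0,0,0],[0,0,0],[0,0,0]]' --xyz '[[0.005,0,-0.02],[0.015,0,-0.07],[0.05,0,-0.2],[0.12,0,-0.5],[0.25,0,-1.1],[0.4,0,-1.8],[0.5,0,-2.4],[0.55,0,-2.6]]' --gripper '[0,0,0,0,0,0,0,0]'

```text
time: 32.85
ee_pos: [0.6047, -0.1009, 0.2348]
tcp_rot: [179.7, -12.0, 75.4]
wrist_force: [-1.0, 0.1, 0.4]
opening: 0.0001
```

```bash
python3 - <<'E'
from plan import *
rec([.549,0,-2.594],[0,0,0])
c=bot.camera("scene");save(c,"s21",(290,230,400,310),7)
c=bot.camera("wrist");save(c,"w21")
E
```

```text
cmd [ -0.  -41.7 231. ]
time 32.85 housing-frame TCP [ 1.000e-01 -4.140e+01  2.348e+02] F [-1.  -0.2  0.4] rpy [179.7 -12.   75.4] open 0.0001
```

View pics/s21.png

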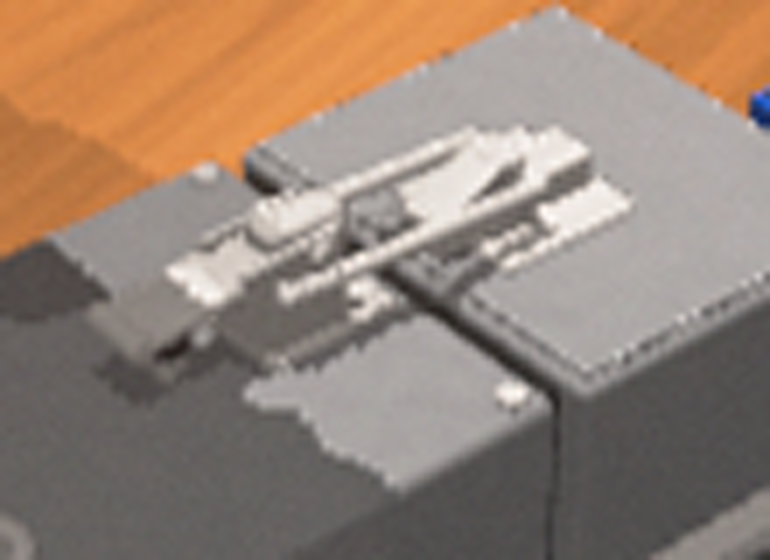

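View pics/w21.png

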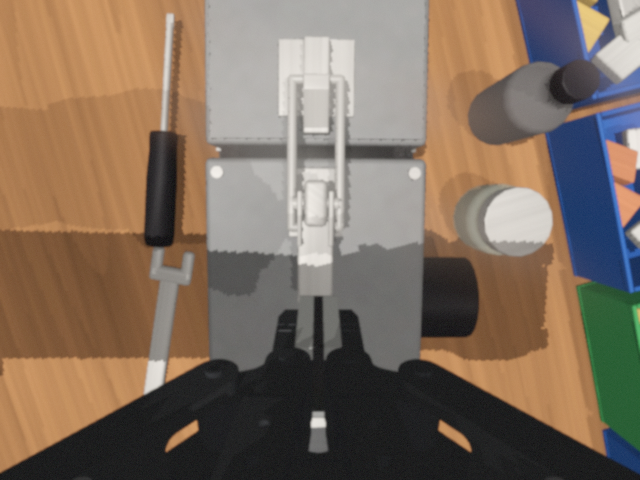

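```bash
python3 - <<'E'
from plan import *
c=bot.camera("top");save(c,"t22",(245,165,430,290),4.3)
print(bot.job_done()); where()
E
```

```text
the job is handed in; nothing more can be done
None
the job is handed in; nothing more can be done
```

View pics/t22.png

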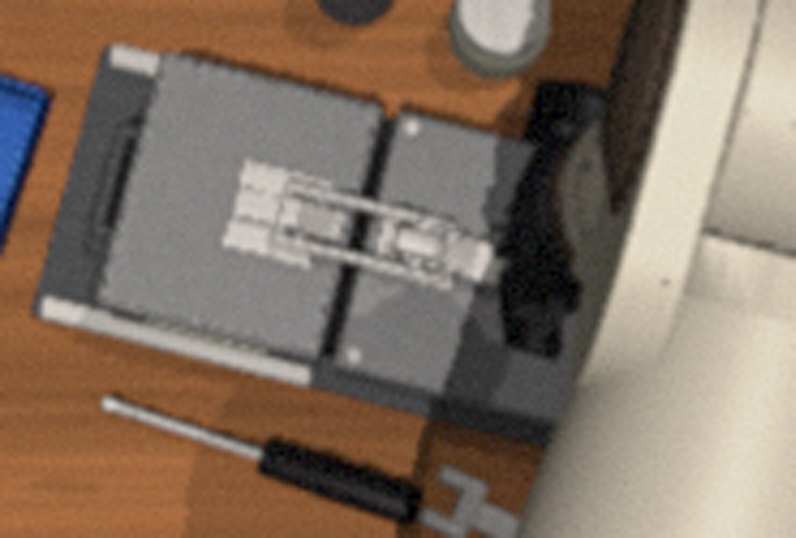

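The latch is clamped and I handed the job in at about 33 s of the 69 s limit. No verdict is reported.

**What I did:** I pinched the loop's legs, lifted the bar over the keeper's lip and pulled the lever forward with it. I let the bar down about 10 mm beyond the lip, and the loop stayed there when I let go. I then swung the lever over with the closed fingertips and pressed it on its stop with about 14 N (wrist reading) for roughly 1.5 s, then withdrew.

**Last checks:**
- **Latch:** The final pictures show the bar at the keeper, the lever lying flat at about 184° elevation (roughly 2.6 rad), the seal gap clearly narrower, and the gripper about 10 cm above the lever.
- **Other things:** In the final views the screwdriver, jar and bottle look where they were. The arm hid the collar and part of the wrench in the last top view, and I did not check the tray and block again.

**Not confirmed, or off plan:**
- **Lever ran ahead:** Past centre the lever moved ahead of the fingers onto its stop by itself. I did not measure the force of that first touch.
- **Press force:** The force on the stop is only inferred from the wrist, at about 11–16 N. The aim was 12 N. While pressing, the wrist also read about 5 N sideways, which I could not explain.
- **Seal squeeze:** I did not measure how far the box was drawn into its seal; I judged it from the pictures only.

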